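# Move dried sample jars from a vacuum desiccator into a guarded jar shaker

### The arm

A 6-joint arm with a two-finger parallel gripper is mounted at the origin on the work surface. World frame = base frame: x ahead of the robot, y to its left, z up, the work surface at z = 0. Lengths are in m, angles in rad, forces in N, time in s.
With the tool pointing down it reaches from about 0.35 to 0.725 m from the base axis. Payload 4.3 kg.
Tool frame: the origin (TCP) lies midway between the tips of the shut fingers; the grasp point (between the pads) lies 19 mm behind it; z points along the fingers, y is the line along which they close (so a half turn about z gives the same grasp; the last joint's range is limited). The gripper opens to 85 mm and grips with 20 to 120 N. Pads are 22 mm wide; open, the fingers measure 114 mm over their backs; the gripper's body (76 mm by 85 mm) begins 54 mm behind the grasp point. The pads swing forward as they close: fully open they stand 13 mm farther back than shut.
Start: joints at [-1.29, 0.377, 0.081, 1.274, 0, 1.46], TCP at [0.219, -0.532, 0.231] pointing down, gripper open.
Joint ranges: [-2.72, 2.72], [-0.84, 1.66], [-1.02, 1.22], [-1.77, 2.12], [-1.37, 1.28], [-3.14, 3.14]. Speed limits (rad/s): [2.57, 2.57, 3.14, 3.14, 3.14, 3.14].

### API

Orientations are given as a unit quaternion [x, y, z, w].
In Python, from station import * gives the robot as it stands.
- The arm moves only by the shell command python3 -m handwheel 'ROWS' [FORCE]. ROWS is JSON, a list of rows, each an object with "jaw": the finger opening in m, from 0 to 0.0854; "translation": the shift along the tool's x, y, z in m, a list of three; "twist": the turn about the tool's z in degrees. In form: [{"jaw": jaw, "translation": [dx, dy, dz], "twist": twist}, ...]. A call has 1 to 12 rows; each row is the pose to reach, as a shift and turn from the pose commanded when the call began, along the tool's axes at that moment; what a row does not reach only later rows make up. A row lasts 1/10 s, in which the tool goes at most 50 mm and 8.59 degrees, less where a joint would pass 70% of its speed; a pose out of reach is approached as far as the arm can. A call with a gripper value outside its range is refused whole. The fingers move at their own pace and stop on an object; FORCE is the grip in N (left out, the last holds). Time passes only in rows, so rows that repeat a pose let the fingers close. It gives the time, the measured TCP pose, the force, the opening and the grip force at its end, in the units of the state.
- get_obs(): the state, without advancing time (a new reading comes with each control period).
- get_image(name): name is "side" or "top" or "wrist"; returns (picture, depth): 400x640x3 uint8, blue, green, red; 400x640 float32, m along the optical axis (not along the pixel's ray), 0 where there is no reading.
- get_calibration(name): a dict with "intrinsics" (3x3 intrinsics, pixels), "distortion" ([k1, k2, p1, p2, k3] as OpenCV has them; the pictures are not rectified), "R" (3x3) and "t" (3): a world point X has camera coordinates R X + t; the wrist camera has in their place "mount" (4x4, takes a point from camera to tool coordinates, whose origin is the TCP and whose axes are the flange's). Camera axes: x right, y down, z forward; pixel columns grow to the right and rows downward; lengths in m; the calibration is good to about 2 mm. A picture is of the moment at which its call begins: read the wrist's pose just before it. get_calibration takes no time and is no camera call.
- close_job(): hands the job in; it is judged then, once.
The state is a dict: "time": time; "joint_positions": joint angles; "dq": joint speeds; "effort": joint torques, N m; "ee_pos": TCP position; "tool_rot": TCP orientation; "wrist_force": force on the tool from outside, world axes, zero at the start; "torque": the same for the moment, N m; "grip_width": finger opening in m; "gripper_force": force on a finger pad.
Only numpy, scipy, OpenCV 4.12 (cv2) and the standard library are available. Lean on these libraries where they do the work, as an engineer would, in place of code of your own. Each camera call takes 0.05 s, during which the arm holds its last target. There are 200 camera calls.

### The job

Vent the vacuum desiccator with its tap, then lift the lid off onto the teal mat; pull the shaker's red plunger knob and slide its guard back until the plunger drops in and locks it open. With both open, stand every blue-capped jar upright in the shaker's well and leave the white-capped jar in the desiccator. Then slide the guard shut until the plunger locks it again, put the lid squarely back on the desiccator and, once it is on, shut its tap; knock nothing else about.

Things in the scene. Friction and masses are not known exactly. Their poses are not given: they have to be found in the camera images.
- desiccator: Vacuum desiccator base: fixed round black bowl, 200 mm across, sealing rim (with red gasket) 50 mm above the bench. In it, 12 mm below the rim, a white perforated plate (156 mm across, 38 mm above the bench) where the jars stand. At the rim's edge a lip 8 mm high flares outward and guides the lid to the centre (2 to 4 mm play). Origin at the centre of the underside, z up.
- lid_rim (a point): The desiccator's loose clear plastic lid, an inverted cup, 0.5 to 0.8 kg, lifted by its knob. Flat rim 184 mm across, 8 mm thick; wall 160 mm across outside, 152 mm inside; inside height 64 mm, flat top at 72 mm. This point is the centre of the rim's underside, 50 mm above the bench when seated. z up; the tap is towards -x. While the tap is shut vacuum holds the lid: do not lift it then.
- lid_knob (a point): Black knob standing on the centre of the lid: neck 20 mm across from 72 to 98 mm, head 32 mm across from 98 to 114 mm above the rim's underside. This point is on its axis, 102 mm above the rim's underside (152 mm above the bench when the lid is seated). Axes as the lid's: z up, the tap 50 mm away in the -x direction, its hose barb beyond.
- tap_handle (a point): Vent tap's red wing handle on the lid: bar 40 x 9 x 20 mm tall, turning about the vertical through its middle. This point is on that axis, 96 mm above the rim's underside, 8 mm below the bar's top. The bar lies along this frame's y (turns with it): shut, along the lid's y; open, pointing to the knob. Lid's top is 12 mm below the bar; knob head 29 mm from the shut bar. Stiff (0.04 N m), stays put.
- tap (a joint): Turn of the vent tap in rad: 0 fully shut, 1.57 fully open; it grows counter-clockwise seen from above. Starts near 0.
- mat: Teal mat fixed on the bench, 200 x 200 x 3 mm, kept free for the lid. Origin at the centre of its underside.
- well_floor (a point): Jar shaker: fixed grey box 220 mm (its x) by 164 mm (its y), top rails 100 mm above the bench. In its top an open well with a rubber floor, 170 mm (x) by 112 mm (y), 38 mm deep to the walls' top (42 mm to the rails' top and the guard's underside). This point is the centre of the well floor, 58 mm above the bench; its x and y are the shaker's, z up.
- guard (a joint): Slide of the shaker's guard in m: 0 shut over the well, 0.120 locked open, end stop 0.121. A clear plate in a yellow frame, 212 (x) by 132 (y) by 6 mm, on the rails; it opens along the shaker's -y and overhangs that side; 2 N of friction. It moves only while the plunger's pin is out of its hole.
- plunger (a joint): Lift of the index plunger in m: 0 fully down, 0.012 fully up. Spring-loaded, 6 N at rest, 13 N fully up. Its pin enters holes in the front rail at guard 0 and 0.120; lifted 0.009 or more it frees the guard. Let go in between, it rides on the rail at about 0.008 and snaps down when a hole comes under it.
- plunger_knob (a point): Red plunger knob on the guard's front (-x) edge: head 28 mm across, 17 mm tall, on a 16 mm neck. This point is the head's centre, 128.5 mm above the bench when down, 22 mm above the guard's top; from the well's centre it is at x -97.5 mm, y +50 mm (shut) or -70 mm (open). Pull it straight up and slide the guard by it while holding it up.
- jar1_mid (a point): Blue-capped squat glass jar, closed, 38 mm across and 34 mm tall, 50 to 95 g. This point is at its centre, 17 mm above its foot; z is its axis. Starts standing on the desiccator's plate under the lid; may be absent.
- jar2_mid (a point): Blue-capped squat glass jar, closed, 38 mm across and 34 mm tall, 50 to 95 g. This point is at its centre, 17 mm above its foot; z is its axis. Starts standing on the desiccator's plate under the lid; may be absent.
- jar3_mid (a point): Blue-capped squat glass jar, closed, 38 mm across and 34 mm tall, 50 to 95 g. This point is at its centre, 17 mm above its foot; z is its axis. Starts standing on the desiccator's plate under the lid; may be absent.
- jar4_mid (a point): Blue-capped squat glass jar, closed, 38 mm across and 34 mm tall, 50 to 95 g. This point is at its centre, 17 mm above its foot; z is its axis. Starts standing on the desiccator's plate under the lid; may be absent.
- white_jar_mid (a point): White-capped jar of the same size (38 mm across, 34 mm tall), point at its centre, 17 mm above its foot. Starts on the desiccator's plate among the others and stays there, upright and clear of the lid's wall.
- beaker: Glass beaker, 66 mm across and 85 mm tall, loose bystander beyond the mat. Origin at the centre of its foot.
- spatula: Thin double-ended steel laboratory spatula, 180 mm long, lying on the bench to the right of the shaker, loose bystander. Origin at the middle of its underside.
- amber_c: Amber reagent bottle, 68 mm across and 150 mm tall, bystander at the back. Origin at its foot.
- squat_pot: White plastic pot, 60 mm across and 60 mm tall, bystander between the robot and the desiccator. Origin at its foot.
Things that resemble listed ones, but are neither listed nor needed, are in the scene too. Leave any orange look-alike of the part that bears lid_rim alone.

How it is judged:
By the outcome, as a careful person would: the job done as asked, in the order asked, and still so for the second after the job is handed in, with the robot touching nothing.
Of jar1, jar2, jar3, jar4 only 2 to 4 are there at a start; the rules pass over those that are not, and their reading is None.
At some moment in a run one of jar1, jar2, jar3, jar4 may be knocked a few centimetres aside while the robot is not near it.
Once in a run the grip may slacken for a moment while it holds something.
It also fails if it takes over 210 s, if anything falls off the work surface, if the arm or the gripper's body presses on something with over 40 N, if the wrist force passes 120 N, or if a joint passes its speed limit or range.

## Working session

There is one attempt and no reset: what is moved stays moved. The work goes in short steps, Python scripts to look and compute and a shell command to move; the robot and the scene stay as the last step left them, time stands still between calls to the robot, and variables do not carry over. Pictures are saved under pics/ and viewed, at most 14 in all, crops included, and the job is handed in when it is done.

```bash
ls; mkdir -p pics; cat > h.py <<'E'
from station import *
import numpy as np, cv2
from scipy.spatial.transform import Rotation as Ro
def cam(n, o=None):
    c=get_calibration(n); K=np.array(c["intrinsics"]); D=np.array(c["distortion"])
    if n=="wrist":
        T=np.eye(4); T[:3,:3]=Ro.from_quat(o["tool_rot"]).as_matrix(); T[:3,3]=o["ee_pos"]
        T=T@np.array(c["mount"]); R=T[:3,:3].T; t=-R@T[:3,3]
    else: R=np.array(c["R"]); t=np.array(c["t"])
    return K,D,R,t
def ray(C,uv,z):
    K,D,R,t=C; p=cv2.undistortPoints(np.array(uv,float).reshape(-1,1,2),K,D)[:,0]
    d=np.c_[p,np.ones(len(p))]@R; o=-R.T@t
    return o+d*((z-o[2])/d[:,2])[:,None]
def proj(C,X):
    K,D,R,t=C
    return cv2.projectPoints(np.array(X,float).reshape(-1,1,3),cv2.Rodrigues(R)[0],t,K,D)[0][:,0]
def pts(C,depth):
    K,D,R,t=C; h,w=depth.shape; v,u=np.mgrid[:h,:w]
    p=cv2.undistortPoints(np.c_[u.ravel(),v.ravel()].astype(float).reshape(-1,1,2),K,D)[:,0]
    X=np.c_[p,np.ones(len(p))]*depth.reshape(-1,1)
    return ((X-t)@R).reshape(h,w,3)
def shot(n):
    o=get_obs(); im,d=get_image(n); return im,d,cam(n,o),o
def comps(mask,amin=30):
    n,l,s,c=cv2.connectedComponentsWithStats(mask.astype(np.uint8))
    return [(c[i].round(1),s[i]) for i in range(1,n) if s[i][4]>=amin],l
def totool(o,X):
    "world point minus tcp in tool axes"
    return Ro.from_quat(o["tool_rot"]).inv().apply(np.array(X)-o["ee_pos"])
E
python3 - <<'E'
from h import *
o=get_obs(); print(o)
for n in("top","side"):
    im,d,C,_=shot(n); cv2.imwrite(f"pics/{n}0.png",im); np.savez(f"{n}0.npz",im=im,d=d); print(n,-C[2].T@C[3],(d>0).mean())
E
```

```text
pics
{'time': 0.0, 'joint_positions': array([-1.29030744e+00,  3.78047109e-01,  7.96412413e-02,  1.27441855e+00,
        1.00034150e-05,  1.46048887e+00]), 'dq': array([-0.00141004, -0.00048346,  0.00113379,  0.0016872 ,  0.00047258,
        0.00138533]), 'effort': array([-9.01315925e-04, -4.63602626e+01,  2.69874698e+01,  2.10620917e-02,
        1.27769334e-05,  4.84538745e-06]), 'ee_pos': array([ 0.21885344, -0.53101179,  0.23037594]), 'tool_rot': array([ 9.80969935e-01,  1.94157044e-01, -8.11979796e-05, -1.01079961e-03]), 'wrist_force': array([-0.20192237, -0.95839322, -0.39190366]), 'torque': array([-0.0374084 , -0.02505876,  0.00204515]), 'gripper_force': 0.0, 'grip_width': 0.08576069881949082}
top [ 0.44846211 -0.0603228   1.4270547 ] 0.99605859375
side [ 0.51301296 -0.83583881  0.89660909] 0.99596875
```

View pics/top0.png

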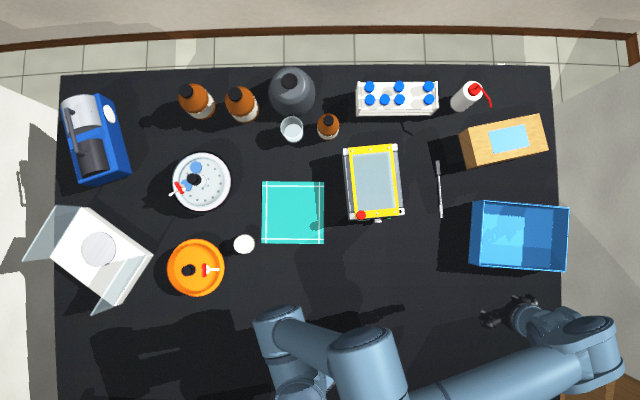

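View pics/side0.png

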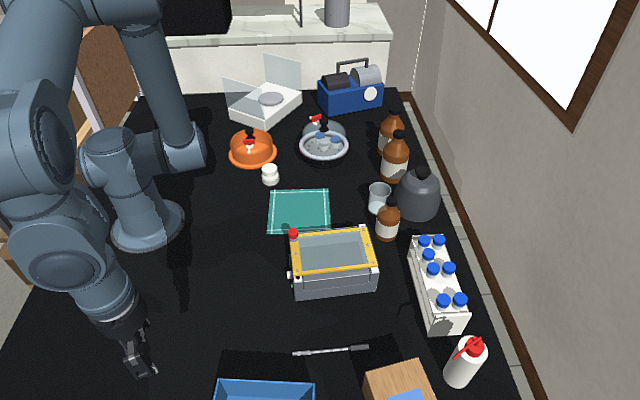

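Top view: the clear lid (knob at 194,179; red tap at 180,188) on the black-bowled desiccator is the target. The orange look-alike at (196,268) is to be left alone. The shaker is at (372,181), with its red plunger at (361,215), and the mat is at (293,212).

```bash
python3 - <<'E'
from h import *
S={}
for n in("top","side"):
    f=np.load(f"{n}0.npz"); im,d=f["im"],f["d"]; C=cam(n); P=pts(C,d); S[n]=(im,C,P)
    hsv=cv2.cvtColor(im,cv2.COLOR_BGR2HSV); h,s,v=cv2.split(hsv)
    red=((h<6)|(h>174))&(s>150)&(v>90)
    teal=(h>80)&(h<95)&(s>100)&(v>80)
    yel=(h>22)&(h<32)&(s>120)&(v>120)
    for nm,m in(("red",red),("teal",teal),("yel",yel),("blue",(h>100)&(h<125)&(s>80)&(v>60))):
        cs,l=comps(m,12)
        for c,st in cs:
            i=l==[k for k in range(1,l.max()+1) if (cv2.connectedComponentsWithStats(m.astype(np.uint8))[2][k]==st).all()][0]
            q=P[i]; print(n,nm,c,st[4],np.median(q,0).round(3),"zmax",np.percentile(q[:,2],90).round(3))
            if nm in("teal","yel") and st[4]>150:
                z=.003 if nm=="teal" else .106
                r=cv2.minAreaRect(ray(C,np.argwhere(i)[:,::-1],z)[:,:2].astype(np.float32)); print("   rect",r)
im=S["top"][0]
a=cv2.resize(im[140:225,150:250],None,fx=4,fy=4,interpolation=cv2.INTER_CUBIC)
b=cv2.resize(im[140:225,330:430],None,fx=4,fy=4,interpolation=cv2.INTER_CUBIC)
cv2.imwrite("pics/crop1.png",np.hstack([a,b]))
E
```

```text
top red [478.3  92. ] 180 [ 0.833 -0.523  0.162] zmax 0.199
top red [178.6 187.4] 42 [0.558 0.356 0.155] zmax 0.158
top red [360.8 214.9] 66 [ 0.471 -0.176  0.138] zmax 0.141
top red [203.7 269.5] 43 [0.315 0.294 0.104] zmax 0.109
top teal [263.5 182.5] 16 [0.582 0.125 0.004] zmax 0.008
top teal [293.5 182.8] 223 [0.579 0.023 0.004] zmax 0.008
   rect ((0.5790271162986755, 0.031097158789634705), (0.1648387908935547, 0.012958251871168613), 89.1587142944336)
top teal [321.5 183.5] 16 [ 0.576 -0.063  0.005] zmax 0.009
top teal [263.1 212. ] 214 [0.483 0.127 0.005] zmax 0.008
   rect ((0.4885636568069458, 0.12695251405239105), (0.012949577532708645, 0.16429735720157623), 89.61148834228516)
top teal [292.6 212.2] 2653 [0.485 0.031 0.005] zmax 0.008
   rect ((0.4842100441455841, 0.03214151784777641), (0.16439510881900787, 0.16391175985336304), 89.24097442626953)
top teal [321.5 212.5] 208 [ 0.481 -0.061  0.004] zmax 0.008
   rect ((0.4829619228839874, -0.06126353144645691), (0.009654649533331394, 0.16359364986419678), 89.20680236816406)
top teal [262.6 240.9] 19 [0.394 0.127 0.004] zmax 0.
[... 2650 characters left out ...]
0.703 0.592 0.088] zmax 0.131
side blue [319.6 134.6] 58 [0.569 0.281 0.124] zmax 0.126
side blue [335.2 139. ] 61 [0.622 0.257 0.12 ] zmax 0.124
side blue [438.7 239.4] 135 [ 0.859 -0.214  0.121] zmax 0.124
side blue [423.9 240.1] 136 [ 0.819 -0.215  0.122] zmax 0.124
side blue [428.1 253.9] 135 [ 0.819 -0.26   0.121] zmax 0.124
side blue [448.8 267.2] 152 [ 0.859 -0.305  0.121] zmax 0.124
side blue [432.9 268.2] 147 [ 0.819 -0.304  0.121] zmax 0.123
side blue [443. 300.] 182 [ 0.818 -0.394  0.122] zmax 0.124
side blue [460. 299.] 186 [ 0.859 -0.393  0.121] zmax 0.124
side blue [262.7 389.7] 1983 [ 0.402 -0.546  0.06 ] zmax 0.099
side blue [407.9 395.4] 258 [ 0.701 -0.589  0.101] zmax 0.103
```

View pics/crop1.png

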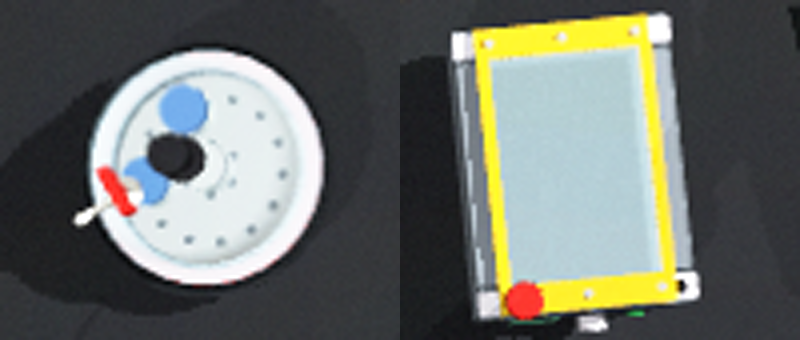

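Crop: the clear lid has its black knob at top-view pixel (194,179) and its red bar, lying across the barb direction, at (179,187). Two blue caps show below it. On the right, the shaker's guard is shut and its red plunger is at the front-left corner.

```bash
cat >> h.py <<'E'
def plan(X,ydir=None,o=None):
    "rows' translation and twist taking TCP to X with tool y along world angle ydir (deg, mod 180)"
    o=o or get_obs(); R=Ro.from_quat(o["tool_rot"]).as_matrix(); t=totool(o,X); b=np.degrees(np.arctan2(R[1,1],R[0,1])); tw=0
    if ydir is not None:
        tw=-((ydir-b+90)%180-90)
    print("T",t.round(4),"tw",round(tw,1),"or",round(tw-180*np.sign(tw),1),"yang",round(b,1),"q6",o["joint_positions"][5].round(2),"t",round(o["time"],1))
E
python3 - <<'E'
from h import *
R={}
for n in("top","side"):
    f=np.load(f"{n}0.npz"); im,d=f["im"],f["d"]; C=cam(n); P=pts(C,d)
    hsv=cv2.cvtColor(im,cv2.COLOR_BGR2HSV); h,s,v=cv2.split(hsv)
    near=(abs(P[...,0]-.58)<.13)&(abs(P[...,1]-.31)<.13)
    red=((h<6)|(h>174))&(s>150)&(v>90)&near&(P[...,2]>.13)
    ij=np.argwhere(red)[:,::-1]; q=ray(C,ij,.154)[:,:2]; e=np.linalg.svd(q-q.mean(0))[2][0]
    print(n,"tap",q.mean(0),"ang",np.degrees(np.arctan2(e[1],e[0])), "minrect",cv2.minAreaRect(q.astype(np.float32)))
    kb=(v<70)&near&(P[...,2]>.145); print("knob",kb.sum(),P[kb].mean(0),P[kb&(P[...,2]>.155)].mean(0), cv2.minEnclosingCircle(ray(C,np.argwhere(kb&(P[...,2]>.155))[:,::-1],.164)[:,:2].astype(np.float32)))
    rim=(v>150)&(s<60)&near&(P[...,2]<.07)&(P[...,2]>.045); q=P[rim]; (x,y),r=cv2.minEnclosingCircle(q[:,:2].astype(np.float32)); print("rim",x,y,r,q[:,2].mean())
    if n=="top":
        c=ray(C,[[360.8,214.9]],.137); print("plunger",c)
    else: 
        c=ray(C,[[292.5,232.9]],.130); print("plunger",c)
plan([.561,.356,.3],115)
E
```

```text
top tap [0.55753356 0.35571915] ang -147.50170924361092 minrect ((0.5573089122772217, 0.3557613790035248), (0.03895465284585953, 0.009505638852715492), 29.834659576416016)
knob 86 [0.58214678 0.31242113 0.16419135] [0.58227155 0.31258527 0.16445613] ((0.5829042196273804, 0.3125070035457611), 0.01573728397488594)
rim 0.5823886394500732 0.31534290313720703 0.09370947629213333 0.059984636376176584
plunger [[ 0.47096798 -0.17519578  0.137     ]]
side tap [0.55960691 0.34660494] ang -120.49381782054304 minrect ((0.5595859885215759, 0.34542226791381836), (0.04671337828040123, 0.029078282415866852), 86.8834228515625)
knob 58 [0.58452579 0.30899675 0.16162181] [0.58441531 0.30971125 0.16329117] ((0.582863450050354, 0.3084236979484558), 0.02376873977482319)
rim 0.5835452079772949 0.3110526502132416 0.09177014231681824 0.0609263294883333
plunger [[ 0.47257653 -0.17630789  0.13      ]]
T [ 0.6543 -0.69   -0.0681] tw -2.6 or 177.4 yang -67.6 q6 1.46 t 0.1
```

```bash
r='{"jaw":0.03,"translation":[0.33,-0.345,-0.07],"twist":-100}'; python3 -m handwheel '[{"jaw":0.03,"translation":[0.05,-0.05,-0.07],"twist":-9},{"jaw":0.03,"translation":[0.33,-0.345,-0.07],"twist":-100},{"jaw":0.03,"translation":[0.33,-0.345,-0.07],"twist":-100},{"jaw":0.03,"translation":[0.33,-0.345,-0.07],"twist":-100},{"jaw":0.03,"translation":[0.33,-0.345,-0.07],"twist":-100},{"jaw":0.03,"translation":[0.33,-0.345,-0.07],"twist":-100},{"jaw":0.03,"translation":[0.33,-0.345,-0.07],"twist":-100},{"jaw":0.03,"translation":[0.33,-0.345,-0.07],"twist":-100},{"jaw":0.03,"translation":[0.33,-0.345,-0.07],"twist":-100},{"jaw":0.03,"translation":[0.33,-0.345,-0.07],"twist":-100},{"jaw":0.03,"translation":[0.33,-0.345,-0.07],"twist":-100},{"jaw":0.03,"translation":[0.33,-0.345,-0.07],"twist":-100}]' 30; python3 -c "
from h import *
plan([.558,.3555,.28],120)"
```

```text
time: 1.3
ee_pos: [0.3929, -0.0852, 0.3011]
tool_rot: [0.478, 0.878, -0.0, -0.0]
wrist_force: [-0.7, 0.7, -0.1]
grip_width: 0.0301
gripper_force: 0.0
T [0.2803 0.3781 0.021 ] tw -87.1 or 92.9 yang 32.9 q6 0.62 t 1.3
```

```bash
python3 -m handwheel '[{"jaw":0.03,"translation":[0.28,0.378,0.021],"twist":-87},{"jaw":0.03,"translation":[0.28,0.378,0.021],"twist":-87},{"jaw":0.03,"translation":[0.28,0.378,0.021],"twist":-87},{"jaw":0.03,"translation":[0.28,0.378,0.021],"twist":-87},{"jaw":0.03,"translation":[0.28,0.378,0.021],"twist":-87},{"jaw":0.03,"translation":[0.28,0.378,0.021],"twist":-87},{"jaw":0.03,"translation":[0.28,0.378,0.021],"twist":-87},{"jaw":0.03,"translation":[0.28,0.378,0.021],"twist":-87},{"jaw":0.03,"translation":[0.28,0.378,0.021],"twist":-87},{"jaw":0.03,"translation":[0.28,0.378,0.021],"twist":-87},{"jaw":0.03,"translation":[0.28,0.378,0.021],"twist":-87},{"jaw":0.03,"translation":[0.28,0.378,0.021],"twist":-87}]'; python3 - <<'E'
from h import *
im,d,C,o=shot("wrist"); cv2.imwrite("pics/w1.png",im); print(-C[2].T@C[3],C[2])
h,s,v=cv2.split(cv2.cvtColor(im,cv2.COLOR_BGR2HSV)); red=((h<6)|(h>174))&(s>150)&(v>90)
P=pts(C,d)
for c,st in comps(red,100)[0]:
    x,y,w,hh=st[:4]; m=np.zeros_like(red); m[y:y+hh,x:x+w]=red[y:y+hh,x:x+w]
    q=P[m]; t=q[q[:,2]>np.percentile(q[:,2],80)-.004]; print(c,st,q.mean(0),cv2.minAreaRect(t[:,:2].astype(np.float32)),t[:,2].mean())
plan([.558,.3555,.28],120,o)
E
```

```text
time: 2.5
ee_pos: [0.5616, 0.3517, 0.2794]
tool_rot: [-0.253, 0.967, -0.0, -0.001]
wrist_force: [0.9, -0.2, 0.3]
grip_width: 0.0298
gripper_force: 0.0
[0.50084406 0.31895297 0.42277855] [[-4.89256536e-01  8.72139852e-01  3.46193783e-04]
 [ 8.40372455e-01  4.71329301e-01  2.67624415e-01]
 [ 2.33242746e-01  1.31227926e-01 -9.63523250e-01]]
[330.4 190.4] [326 169  10  44 377] [0.5554782  0.35830105 0.15538876] ((0.5360087156295776, 0.3460107445716858), (0.08837826550006866, 0.007998720742762089), 32.40533447265625) 0.15585502451529273
T [ 0.0013  0.0051 -0.0006] tw -0.7 or 179.3 yang 119.3 q6 -0.05 t 2.5
```

View pics/w1.png

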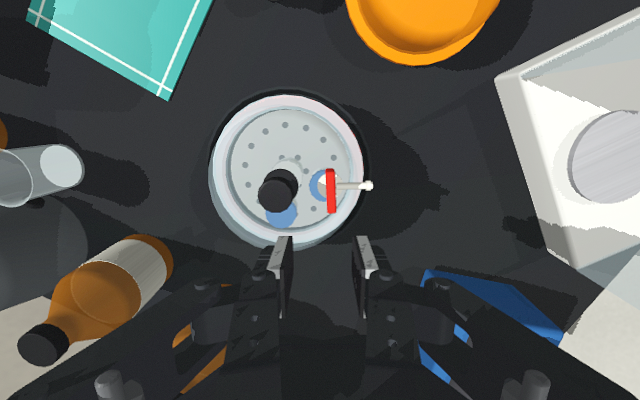

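The picture shows the red bar at (330,190), upright in the image and so across the closing line, with the barb to its right and the knob at (278,188).

```bash
python3 - <<'E'
from h import *
o=get_obs(); C=cam("wrist",o)
print(ray(C,[[330.4,190.4],[331,170],[331,212],[280,183]],.154), ray(C,[[279,184]],.164))
plan([.557,.356,.131],120,o)
E
```

```text
[[0.5559326  0.3579913  0.154     ]
 [0.5392723  0.34912816 0.154     ]
 [0.57369299 0.36874586 0.154     ]
 [0.57225687 0.31462484 0.154     ]] [[0.57082802 0.31440643 0.164     ]]
T [0.0015 0.0067 0.149 ] tw -0.7 or 179.3 yang 119.3 q6 -0.05 t 2.5
```

```bash
python3 -m handwheel '[{"jaw":0.026,"translation":[0.001,0.0075,0.04],"twist":-0.7},{"jaw":0.026,"translation":[0.001,0.0075,0.08],"twist":-0.7},{"jaw":0.026,"translation":[0.001,0.0075,0.11],"twist":-0.7},{"jaw":0.026,"translation":[0.001,0.0075,0.13],"twist":-0.7},{"jaw":0.026,"translation":[0.001,0.0075,0.148],"twist":-0.7},{"jaw":0.026,"translation":[0.001,0.0075,0.148],"twist":-0.7},{"jaw":0.0,"translation":[0.001,0.0075,0.148],"twist":-0.7},{"jaw":0.0,"translation":[0.001,0.0075,0.148],"twist":-0.7},{"jaw":0.0,"translation":[0.001,0.0075,0.148],"twist":-0.7},{"jaw":0.0,"translation":[0.001,0.0075,0.148],"twist":-0.7}]' 30
```

```text
time: 3.55
ee_pos: [0.5578, 0.3577, 0.1335]
tool_rot: [-0.259, 0.966, -0.0, 0.001]
wrist_force: [-0.7, -1.4, 1.6]
grip_width: 0.0082
gripper_force: 35.6
```

Gripped at about 8–9 mm. I'll turn it 90° counter-clockwise.

```bash
python3 -m handwheel '[{"jaw":0.0,"translation":[0,0,0],"twist":-8},{"jaw":0.0,"translation":[0,0,0],"twist":-16},{"jaw":0.0,"translation":[0,0,0],"twist":-24},{"jaw":0.0,"translation":[0,0,0],"twist":-32},{"jaw":0.0,"translation":[0,0,0],"twist":-40},{"jaw":0.0,"translation":[0,0,0],"twist":-48},{"jaw":0.0,"translation":[0,0,0],"twist":-56},{"jaw":0.0,"translation":[0,0,0],"twist":-64},{"jaw":0.0,"translation":[0,0,0],"twist":-72},{"jaw":0.0,"translation":[0,0,0],"twist":-80},{"jaw":0.0,"translation":[0,0,0],"twist":-88},{"jaw":0.0,"translation":[0,0,0],"twist":-91}]'; python3 -m handwheel '[{"jaw":0.0,"translation":[0,0,0],"twist":0},{"jaw":0.0,"translation":[0,0,0],"twist":0},{"jaw":0.03,"translation":[0,0,0],"twist":0},{"jaw":0.03,"translation":[0,0,0],"twist":0},{"jaw":0.03,"translation":[0,0,-0.05],"twist":0},{"jaw":0.04,"translation":[0,0,-0.1],"twist":0},{"jaw":0.05,"translation":[0,0,-0.15],"twist":0},{"jaw":0.05,"translation":[0,0,-0.15],"twist":0},{"jaw":0.05,"translation":[0,0,-0.15],"twist":0}]'; python3 - <<'E'
from h import *
im,d,C,o=shot("wrist"); cv2.imwrite("pics/w2.png",im)
h,s,v=cv2.split(cv2.cvtColor(im,cv2.COLOR_BGR2HSV)); red=((h<6)|(h>174))&(s>150)&(v>90)
for c,st in comps(red,60)[0]:
    x,y,w,hh=st[:4]; m=np.zeros_like(red); m[y:y+hh,x:x+w]=red[y:y+hh,x:x+w]
    print(c,st,cv2.minAreaRect(ray(C,np.argwhere(m)[:,::-1],.154)[:,:2].astype(np.float32)))
plan([.5835,.311,.28],30,o)
E
```

```text
time: 4.75
ee_pos: [0.5591, 0.3585, 0.1335]
tool_rot: [0.872, -0.49, 0.001, -0.001]
wrist_force: [0.2, 0.6, 0.7]
grip_width: 0.0082
gripper_force: 35.4
time: 5.65
ee_pos: [0.5581, 0.3586, 0.2839]
tool_rot: [0.871, -0.492, 0.001, -0.002]
wrist_force: [-0.1, -0.5, -0.8]
grip_width: 0.0502
gripper_force: 0.0
[322.1 190.1] [317 168  11  44 396] ((0.5569899678230286, 0.3597816824913025), (0.009427470155060291, 0.0411103256046772), 31.326129913330078)
[527.  238.8] [509 227  37  25 273] ((0.35937419533729553, 0.29814764857292175), (0.04386012628674507, 0.007108691148459911), 1.3186769485473633)
T [0.0539 0.0029 0.0039] tw 1.1 or -178.9 yang -148.9 q6 -1.64 t 5.7
```

View pics/w2.png

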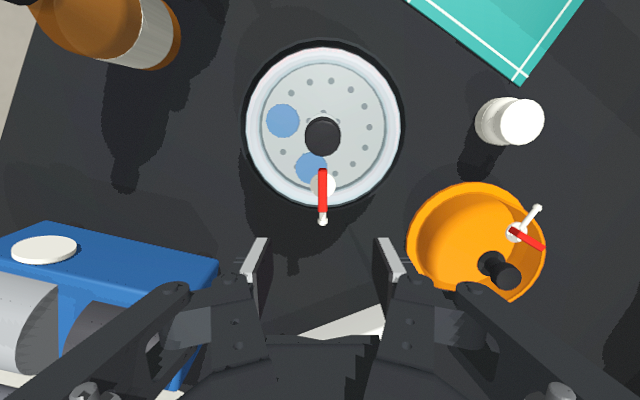

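Tap open: the bar at (322,190) now points to the knob at (322,137). Next I grip the knob head.

```bash
python3 - <<'E'
from h import *
o=get_obs(); C=cam("wrist",o); im,d=get_image("wrist")
v=im.max(2); m=np.zeros_like(v,bool); m[115:165,295:350]=v[115:165,295:350]<75
cs,l=comps(m,100); print([(c,s) for c,s in cs])
X=ray(C,[cs[0][0]],.160)[0]; print(X)
plan([.583,.311,.129],30,o)
E
python3 -m handwheel '[{"jaw":0.06,"translation":[0.054,0.003,0.003],"twist":1},{"jaw":0.06,"translation":[0.054,0.003,0.003],"twist":1},{"jaw":0.06,"translation":[0.054,0.003,0.003],"twist":1}]' 80;  python3 - <<'E'
from h import *
plan([.583,.311,.129],30)
E
```

```text
[(array([320.2, 136.5]), array([ 303,  117,   36,   39, 1089], dtype=int32))]
[0.58240482 0.31753539 0.16      ]
T [0.0536 0.0022 0.1528] tw 1.1 or -178.9 yang -148.9 q6 -1.64 t 5.7
time: 6.05
ee_pos: [0.5821, 0.3085, 0.2767]
tool_rot: [0.866, -0.5, -0.002, 0.002]
wrist_force: [0.6, -0.4, -0.1]
grip_width: 0.0601
gripper_force: 0.0
T [-0.0016 -0.0027  0.1477] tw -0.0 or 180.0 yang -150.0 q6 -1.7 t 6.0
```

```bash
python3 -m handwheel '[{"jaw":0.05,"translation":[-0.002,-0.0025,0.05],"twist":0},{"jaw":0.05,"translation":[-0.002,-0.0025,0.09],"twist":0},{"jaw":0.05,"translation":[-0.002,-0.0025,0.12],"twist":0},{"jaw":0.05,"translation":[-0.002,-0.0025,0.147],"twist":0},{"jaw":0.05,"translation":[-0.002,-0.0025,0.147],"twist":0},{"jaw":0.0,"translation":[-0.002,-0.0025,0.147],"twist":0},{"jaw":0.0,"translation":[-0.002,-0.0025,0.147],"twist":0},{"jaw":0.0,"translation":[-0.002,-0.0025,0.147],"twist":0},{"jaw":0.0,"translation":[-0.002,-0.0025,0.147],"twist":0},{"jaw":0.0,"translation":[-0.002,-0.0025,0.147],"twist":0}]' 100
```

```text
time: 7.05
ee_pos: [0.5842, 0.3133, 0.133]
tool_rot: [0.866, -0.499, 0.0, -0.0]
wrist_force: [0.3, 0.6, -2.3]
grip_width: 0.0296
gripper_force: 99.2
```

```bash
python3 -m handwheel '[{"jaw":0.0,"translation":[0,0,-0.002],"twist":0},{"jaw":0.0,"translation":[0,0,-0.005],"twist":0},{"jaw":0.0,"translation":[0,0,-0.01],"twist":0},{"jaw":0.0,"translation":[0,0,-0.02],"twist":0},{"jaw":0.0,"translation":[0,0,-0.03],"twist":0},{"jaw":0.0,"translation":[0,0,-0.04],"twist":0},{"jaw":0.0,"translation":[0,0,-0.05],"twist":0},{"jaw":0.0,"translation":[0,0,-0.06],"twist":0},{"jaw":0.0,"translation":[0,0,-0.07],"twist":0},{"jaw":0.0,"translation":[0,0,-0.07],"twist":0},{"jaw":0.0,"translation":[0,0,-0.07],"twist":0}]'; python3 - <<'E'
from h import *
plan([.485,.0325,.199])
E
```

```text
time: 8.15
ee_pos: [0.5841, 0.3133, 0.2025]
tool_rot: [0.866, -0.499, 0.0, -0.0]
wrist_force: [0.1, -0.7, -5.2]
grip_width: 0.0293
gripper_force: 99.3
T [0.1932 0.2265 0.0034] tw 0 or 0 yang -149.9 q6 -1.7 t 8.2
```

```bash
python3 -m handwheel '[{"jaw":0.0,"translation":[0.008,0.01,0],"twist":0},{"jaw":0.0,"translation":[0.025,0.03,0],"twist":0},{"jaw":0.0,"translation":[0.045,0.053,0],"twist":0},{"jaw":0.0,"translation":[0.065,0.077,0],"twist":0},{"jaw":0.0,"translation":[0.085,0.1,0],"twist":0},{"jaw":0.0,"translation":[0.107,0.126,0],"twist":0},{"jaw":0.0,"translation":[0.128,0.15,0],"twist":0},{"jaw":0.0,"translation":[0.15,0.176,0],"twist":0},{"jaw":0.0,"translation":[0.17,0.2,0],"twist":0},{"jaw":0.0,"translation":[0.185,0.217,0],"twist":0},{"jaw":0.0,"translation":[0.193,0.2265,0],"twist":0},{"jaw":0.0,"translation":[0.193,0.2265,0],"twist":0}]'; python3 - <<'E'
from h import *
for n in("top",):
    im,d,C,o=shot(n); cv2.imwrite("pics/t2.png",cv2.resize(im[120:280,150:350],None,fx=4,fy=3.75))
plan([.485,.0325,.087],o=o)
E
```

```text
time: 9.35
ee_pos: [0.4839, 0.0316, 0.202]
tool_rot: [0.866, -0.5, -0.0, 0.0]
wrist_force: [-0.2, 1.1, -5.4]
grip_width: 0.0295
gripper_force: 99.8
T [-0.0003 -0.0015  0.115 ] tw 0 or 0 yang -150.0 q6 -2.16 t 9.3
```

View pics/t2.png

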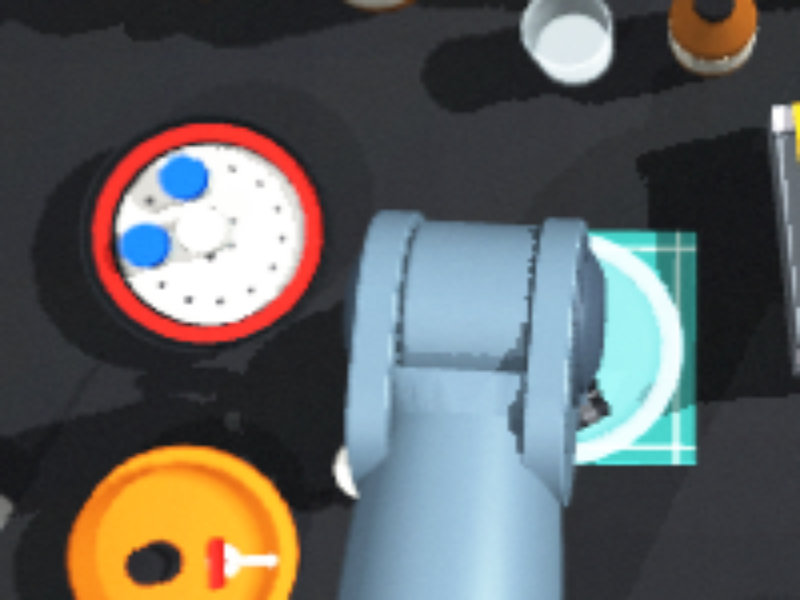

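The bowl (red gasket centred at crop 207,232) holds two blue caps, (184,178) and (145,245), and the white jar at (203,228). So there are two jars to move. The lid is over the mat.

```bash
python3 -m handwheel '[{"jaw":0.0,"translation":[-0.001,-0.001,0.02],"twist":0},{"jaw":0.0,"translation":[-0.001,-0.001,0.04],"twist":0},{"jaw":0.0,"translation":[-0.001,-0.001,0.06],"twist":0},{"jaw":0.0,"translation":[-0.001,-0.001,0.08],"twist":0},{"jaw":0.0,"translation":[-0.001,-0.001,0.095],"twist":0},{"jaw":0.0,"translation":[-0.001,-0.001,0.105],"twist":0},{"jaw":0.0,"translation":[-0.001,-0.001,0.111],"twist":0},{"jaw":0.0,"translation":[-0.001,-0.001,0.115],"twist":0},{"jaw":0.0,"translation":[-0.001,-0.001,0.116],"twist":0},{"jaw":0.0,"translation":[-0.001,-0.001,0.116],"twist":0}]'
```

```text
time: 10.4
ee_pos: [0.4855, 0.034, 0.0867]
tool_rot: [0.866, -0.499, 0.0, -0.0]
wrist_force: [-0.2, 0.3, -5.8]
grip_width: 0.0296
gripper_force: 99.8
```

```bash
python3 -m handwheel '[{"jaw":0.0,"translation":[0,0,0.001],"twist":0},{"jaw":0.0,"translation":[0,0,0.002],"twist":0},{"jaw":0.0,"translation":[0,0,0.002],"twist":0}]'; python3 -m handwheel '[{"jaw":0.05,"translation":[0,0,0],"twist":0},{"jaw":0.05,"translation":[0,0,0],"twist":0},{"jaw":0.05,"translation":[0,0,0],"twist":0},{"jaw":0.05,"translation":[0,0,-0.03],"twist":0},{"jaw":0.06,"translation":[0,0,-0.07],"twist":0},{"jaw":0.06,"translation":[0,0,-0.11],"twist":0},{"jaw":0.06,"translation":[0,0,-0.14],"twist":0},{"jaw":0.06,"translation":[0,0,-0.14],"twist":0}]';  python3 - <<'E'
from h import *
plan([.4715,-.176,.2],-85)
E
```

```text
time: 10.7
ee_pos: [0.4863, 0.0338, 0.0857]
tool_rot: [0.866, -0.499, 0.001, -0.001]
wrist_force: [-1.3, -0.5, 4.3]
grip_width: 0.0298
gripper_force: 100.8
time: 11.5
ee_pos: [0.4882, 0.0338, 0.229]
tool_rot: [0.866, -0.499, 0.004, -0.002]
wrist_force: [0.5, -0.1, -0.1]
grip_width: 0.06
gripper_force: 0.0
T [0.1731 0.1198 0.0289] tw -64.9 or 115.1 yang -149.9 q6 -2.16 t 11.5
```

```bash
python3 -m handwheel '[{"jaw":0.06,"translation":[0.04,0.02,0],"twist":8.5},{"jaw":0.06,"translation":[0.08,0.05,0],"twist":17},{"jaw":0.06,"translation":[0.12,0.08,0],"twist":25},{"jaw":0.06,"translation":[0.15,0.1,0],"twist":34},{"jaw":0.06,"translation":[0.173,0.12,0],"twist":42},{"jaw":0.06,"translation":[0.173,0.12,0],"twist":115},{"jaw":0.06,"translation":[0.173,0.12,0],"twist":115},{"jaw":0.06,"translation":[0.173,0.12,0],"twist":115},{"jaw":0.06,"translation":[0.173,0.12,0],"twist":115},{"jaw":0.06,"translation":[0.173,0.12,0],"twist":115},{"jaw":0.06,"translation":[0.173,0.12,0],"twist":115},{"jaw":0.06,"translation":[0.173,0.12,0],"twist":115}]'; python3 -m handwheel '[{"jaw":0.06,"translation":[0,0,0],"twist":16},{"jaw":0.06,"translation":[0,0,0],"twist":16},{"jaw":0.06,"translation":[0,0,0],"twist":16}]'; python3 - <<'E'
from h import *
im,d,C,o=shot("wrist")
h,s,v=cv2.split(cv2.cvtColor(im,cv2.COLOR_BGR2HSV)); red=((h<6)|(h>174))&(s>150)&(v>90); P=pts(C,d)
for c,st in comps(red,100)[0]: print(c,st,ray(C,[c],.137),P[int(c[1]),int(c[0])])
im,d,C,_=shot("top")
yel=cv2.inRange(cv2.cvtColor(im,cv2.COLOR_BGR2HSV),(22,120,120),(32,255,255)); yel[:120]=0
print(cv2.minAreaRect(ray(C,np.argwhere(yel>0)[:,::-1],.106)[:,:2].astype(np.float32)))
plan([.4715,-.176,.114],95,o)
E
```

```text
time: 12.7
ee_pos: [0.4675, -0.1756, 0.2232]
tool_rot: [-0.153, 0.988, 0.0, -0.001]
wrist_force: [-0.3, 0.2, -0.1]
grip_width: 0.0601
gripper_force: 0.0
time: 13.0
ee_pos: [0.4675, -0.1756, 0.2233]
tool_rot: [-0.017, 1.0, 0.0, -0.001]
wrist_force: [-0.3, -1.0, -0.5]
grip_width: 0.0599
gripper_force: 0.0
[597.1 191. ] [569 177  57  30 949] [[0.44840345 0.04374524 0.137     ]] [0.45532205 0.07396304 0.10551784]
[322.5 206.7] [306 189  34  36 917] [[ 0.46864483 -0.17451489  0.137     ]] [ 0.46766301 -0.17494401  0.13836508]
((0.47839269042015076, 0.022916704416275024), (0.16927778720855713, 0.7191773056983948), 30.73877716064453)
T [-0.0041 -0.0006  0.1093] tw -3.1 or 176.9 yang 91.9 q6 -0.52 t 13.0
```

```bash
python3 -m handwheel '[{"jaw":0.06,"translation":[-0.003,-0.0005,0.04],"twist":-3},{"jaw":0.055,"translation":[-0.003,-0.0005,0.08],"twist":-3},{"jaw":0.05,"translation":[-0.003,-0.0005,0.1],"twist":-3},{"jaw":0.05,"translation":[-0.003,-0.0005,0.112],"twist":-3},{"jaw":0.05,"translation":[-0.003,-0.0005,0.112],"twist":-3},{"jaw":0.0,"translation":[-0.003,-0.0005,0.112],"twist":-3},{"jaw":0.0,"translation":[-0.003,-0.0005,0.112],"twist":-3},{"jaw":0.0,"translation":[-0.003,-0.0005,0.112],"twist":-3},{"jaw":0.0,"translation":[-0.003,-0.0005,0.112],"twist":-3}]' 80;python3 -m handwheel '[{"jaw":0.0,"translation":[0,0,-0.003],"twist":0},{"jaw":0.0,"translation":[0,0,-0.006],"twist":0},{"jaw":0.0,"translation":[0,0,-0.009],"twist":0},{"jaw":0.0,"translation":[0,0,-0.012],"twist":0},{"jaw":0.0,"translation":[0,0,-0.012],"twist":0},{"jaw":0.0,"translation":[0,0,-0.012],"twist":0}]'; python3 - <<'E'
from h import *
o=get_obs(); a=np.radians(4.6); u=np.array([np.sin(a),-np.cos(a),0])
for s in(.12,): plan(o["ee_pos"]+s*u,95,o)
E
```

```text
time: 14.0
ee_pos: [0.472, -0.1767, 0.1139]
tool_rot: [-0.043, 0.999, -0.001, 0.001]
wrist_force: [-1.3, 0.7, 5.4]
grip_width: 0.0257
gripper_force: 78.4
time: 14.6
ee_pos: [0.4718, -0.1764, 0.1236]
tool_rot: [-0.043, 0.999, 0.0, 0.001]
wrist_force: [5.9, -1.3, -11.8]
grip_width: 0.0252
gripper_force: 79.2
T [ 0.0007 -0.12   -0.    ] tw -0.1 or 179.9 yang 94.9 q6 -0.57 t 14.6
```

```bash
python3 -m handwheel '[{"jaw":0.0,"translation":[0,-0.003,-0.001],"twist":0},{"jaw":0.0,"translation":[0,-0.012,-0.001],"twist":0},{"jaw":0.0,"translation":[0,-0.025,-0.001],"twist":0},{"jaw":0.0,"translation":[0,-0.04,-0.001],"twist":0},{"jaw":0.0,"translation":[0,-0.055,-0.001],"twist":0},{"jaw":0.0,"translation":[0,-0.07,-0.001],"twist":0},{"jaw":0.0,"translation":[0,-0.085,-0.001],"twist":0},{"jaw":0.0,"translation":[0,-0.097,-0.001],"twist":0},{"jaw":0.0,"translation":[0,-0.107,-0.001],"twist":0},{"jaw":0.0,"translation":[0,-0.112,-0.001],"twist":0},{"jaw":0.0,"translation":[0,-0.114,-0.001],"twist":0},{"jaw":0.0,"translation":[0,-0.114,-0.001],"twist":0}]'
```

```text
time: 15.8
ee_pos: [0.4808, -0.2885, 0.1235]
tool_rot: [-0.043, 0.999, 0.002, -0.0]
wrist_force: [5.6, 1.2, -12.5]
grip_width: 0.0251
gripper_force: 79.5
```

```bash
python3 -m handwheel '[{"jaw":0.0,"translation":[0,0,0.003],"twist":0},{"jaw":0.0,"translation":[0,-0.002,0.003],"twist":0},{"jaw":0.0,"translation":[0,-0.004,0.003],"twist":0},{"jaw":0.0,"translation":[0,-0.006,0.003],"twist":0},{"jaw":0.0,"translation":[0,-0.007,0.003],"twist":0},{"jaw":0.0,"translation":[0,-0.008,0.003],"twist":0},{"jaw":0.0,"translation":[0,-0.008,0.012],"twist":0},{"jaw":0.0,"translation":[0,-0.008,0.012],"twist":0}]'
```

```text
time: 16.6
ee_pos: [0.4815, -0.2959, 0.114]
tool_rot: [-0.044, 0.999, 0.002, 0.0]
wrist_force: [1.4, 6.5, 2.1]
grip_width: 0.0247
gripper_force: 80.9
```

```bash
python3 -m handwheel '[{"jaw":0.05,"translation":[0,0,0],"twist":0},{"jaw":0.05,"translation":[0,0,0],"twist":0},{"jaw":0.06,"translation":[0,0,0],"twist":0},{"jaw":0.06,"translation":[0,0,-0.04],"twist":0},{"jaw":0.06,"translation":[0,0,-0.08],"twist":0},{"jaw":0.06,"translation":[0,0,-0.12],"twist":0},{"jaw":0.06,"translation":[0,0,-0.16],"twist":0},{"jaw":0.06,"translation":[0,0,-0.16],"twist":0}]';  python3 - <<'E'
from h import *
im,d,C,o=shot("wrist"); cv2.imwrite("pics/w3.png",im); P=pts(C,d)
hsv=cv2.cvtColor(im,cv2.COLOR_BGR2HSV); red=cv2.inRange(hsv,(0,150,90),(6,255,255))|cv2.inRange(hsv,(174,150,90),(180,255,255))
for c,st in comps(red,100)[0]: print("red",c,ray(C,[c],.137),P[int(c[1]),int(c[0])])
im,d,C,_=shot("top"); np.savez("top3.npz",im=im,d=d); P=pts(C,d)
hsv=cv2.cvtColor(im,cv2.COLOR_BGR2HSV)
bl=cv2.inRange(hsv,(100,120,60),(125,255,255)); near=(abs(P[...,0]-.58)<.11)&(abs(P[...,1]-.31)<.11)
for c,st in comps((bl>0)&near,40)[0]: print("blue",c,st[4],ray(C,[c],.072))
red=cv2.inRange(hsv,(0,150,90),(6,255,255))|cv2.inRange(hsv,(174,150,90),(180,255,255))
q=np.argwhere((red>0)&near)[:,::-1]; print("gasket",cv2.minEnclosingCircle(ray(C,q,.05)[:,:2].astype(np.float32)))
q=near&(P[...,2]>.065)&(bl==0)&(P[...,2]<.085); print("white",P[q].mean(0),q.sum())
print("knob lid", [P[q].mean(0) for q in [(abs(P[...,0]-.485)<.04)&(abs(P[...,1]-.033)<.04)&(P[...,2]>.108)&(im.max(2)<75)]])
E
```

```text
time: 17.4
ee_pos: [0.4837, -0.3001, 0.28]
tool_rot: [-0.043, 0.999, -0.004, 0.004]
wrist_force: [1.3, -1.3, 0.1]
grip_width: 0.0599
gripper_force: 0.0
red [327.9 182.5] [[ 0.47888109 -0.29531553  0.137     ]] [ 0.47823933 -0.29625166  0.13798272]
blue [210.8 170.8] 112 [[0.61455769 0.28050178 0.072     ]]
blue [185.7 185. ] 120 [[0.57152037 0.359942   0.072     ]]
gasket ((0.5833161473274231, 0.31713762879371643), 0.09386258572340012)
white [0.58812349 0.31294949 0.07290401] 148
knob lid [array([0.48373814, 0.03590584, 0.11810798])]
```

View pics/w3.png

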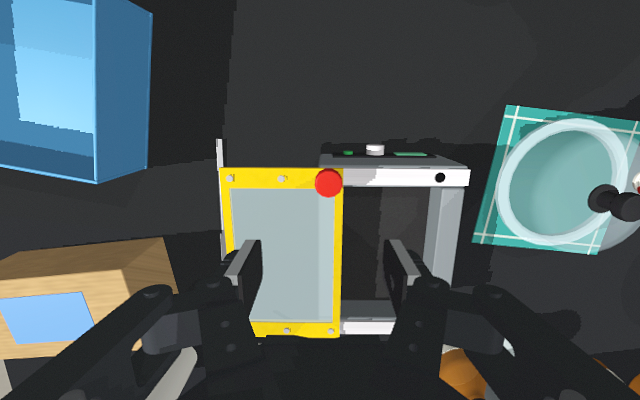

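Guard open, plunger head at (328,182) and seated (z 0.138 m). One blue jar has been knocked aside since the lid came off. The top view gives jars A (0.615,0.281) and B (0.572,0.360), with the white jar at (0.588,0.313).

```bash
python3 - <<'E'
from h import *
plan([.6146,.2805,.23],39.3)
E
```

```text
T [-0.1815  0.5659  0.0435] tw 55.6 or -124.4 yang 94.9 q6 -0.75 t 17.5
```

```bash
python3 -m handwheel '[{"jaw":0.06,"translation":[-0.01,0.04,0],"twist":5},{"jaw":0.06,"translation":[-0.18,0.566,0.04],"twist":55.6},{"jaw":0.06,"translation":[-0.18,0.566,0.04],"twist":55.6},{"jaw":0.06,"translation":[-0.18,0.566,0.04],"twist":55.6},{"jaw":0.06,"translation":[-0.18,0.566,0.04],"twist":55.6},{"jaw":0.06,"translation":[-0.18,0.566,0.04],"twist":55.6},{"jaw":0.06,"translation":[-0.18,0.566,0.04],"twist":55.6},{"jaw":0.06,"translation":[-0.18,0.566,0.04],"twist":55.6},{"jaw":0.06,"translation":[-0.18,0.566,0.04],"twist":55.6},{"jaw":0.06,"translation":[-0.18,0.566,0.04],"twist":55.6},{"jaw":0.06,"translation":[-0.18,0.566,0.04],"twist":55.6},{"jaw":0.06,"translation":[-0.18,0.566,0.04],"twist":55.6}]'; python3 -m handwheel '[{"jaw":0.06,"translation":[0,0,0],"twist":0},{"jaw":0.06,"translation":[0,0,0],"twist":0}]' >/dev/null; cat > jars.py <<'E'
from h import *
im,d,C,o=shot("wrist"); P=pts(C,d)
hsv=cv2.cvtColor(im,cv2.COLOR_BGR2HSV); X=P[...,:2]-[.583,.316]; near=(np.hypot(X[...,0],X[...,1])<.085)&(P[...,2]>.05)&(P[...,2]<.1)
bl=cv2.inRange(hsv,(100,120,60),(125,255,255))
J=[]
for c,st in comps((bl>0)&near,200)[0]: print("blue",c,st[4],ray(C,[c],.071),P[int(c[1]),int(c[0])])
q=near&(bl==0)&(hsv[...,1]<60)&(P[...,2]>.067); print("white",P[q].mean(0),q.sum(),cv2.minEnclosingCircle(P[q][:,:2].astype(np.float32)))
E
python3 jars.py; python3 -c "
from h import *
im,d,C,o=shot('wrist'); cv2.imwrite('pics/w4.png',im); plan([.6146,.2805,.05],39.3)"
```

```text
time: 18.7
ee_pos: [0.6045, 0.253, 0.2333]
tool_rot: [0.428, 0.904, -0.001, -0.001]
wrist_force: [0.9, -1.0, -0.3]
grip_width: 0.06
gripper_force: 0.0
blue [370.9  74.3] 1340 [[0.5713228  0.36174594 0.071     ]] [0.57041444 0.36098114 0.07333465]
blue [350.4 167.1] 1077 [[0.61405864 0.28277738 0.071     ]] [0.61335968 0.28273611 0.07281507]
white [0.58340544 0.31661989 0.07257139] 1244 ((0.5930267572402954, 0.31988775730133057), 0.05844618380069733)
T [0.0171 0.0272 0.1844] tw -0.0 or 180.0 yang 39.3 q6 1.18 t 19.0
```

View pics/w4.png

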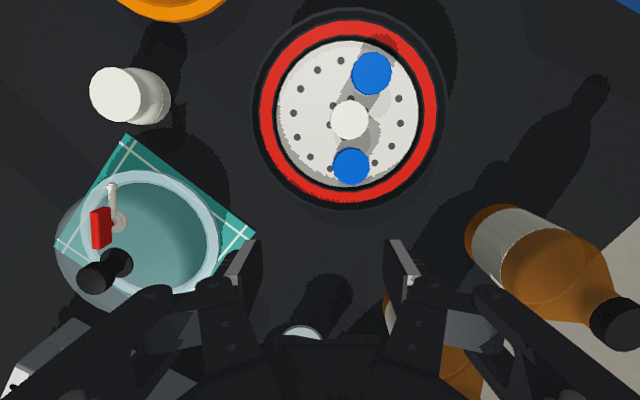

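White jar at (349,120), blue jars A (350,167) and B (371,73). Grasping A first.

```bash
python3 -m handwheel '[{"jaw":0.056,"translation":[0.019,0.026,0.04],"twist":0},{"jaw":0.056,"translation":[0.019,0.026,0.09],"twist":0},{"jaw":0.056,"translation":[0.019,0.026,0.13],"twist":0},{"jaw":0.056,"translation":[0.019,0.026,0.165],"twist":0},{"jaw":0.056,"translation":[0.019,0.026,0.188],"twist":0},{"jaw":0.056,"translation":[0.019,0.026,0.188],"twist":0},{"jaw":0.0,"translation":[0.019,0.026,0.188],"twist":0},{"jaw":0.0,"translation":[0.019,0.026,0.188],"twist":0},{"jaw":0.0,"translation":[0.019,0.026,0.188],"twist":0},{"jaw":0.0,"translation":[0.019,0.026,0.188],"twist":0}]' 60;python3 -m handwheel '[{"jaw":0.0,"translation":[0,0,-0.01],"twist":0},{"jaw":0.0,"translation":[0,0,-0.03],"twist":0},{"jaw":0.0,"translation":[0,0,-0.06],"twist":0},{"jaw":0.0,"translation":[0,0,-0.1],"twist":0},{"jaw":0.0,"translation":[0,0,-0.13],"twist":0},{"jaw":0.0,"translation":[0,0,-0.16],"twist":0},{"jaw":0.0,"translation":[0,0,-0.16],"twist":0},{"jaw":0.0,"translation":[0,0,-0.16],"twist":0}]'; python3 - <<'E'
from h import *
a=np.radians(4.6)
for s in(.04,-.04): 
    X=np.array([.573,-.218])+[s*np.cos(a)-.002*np.sin(a), s*np.sin(a)+.002*np.cos(a)]; print(X); plan([*X,.2],95)
E
```

```text
time: 20.0
ee_pos: [0.6147, 0.2828, 0.0494]
tool_rot: [0.428, 0.904, 0.001, 0.001]
wrist_force: [-0.5, -0.4, 3.7]
grip_width: 0.0366
gripper_force: 60.2
time: 20.8
ee_pos: [0.6139, 0.283, 0.2087]
tool_rot: [0.428, 0.904, 0.001, 0.001]
wrist_force: [0.1, 0.6, -2.6]
grip_width: 0.036
gripper_force: 60.1
[ 0.61271076 -0.21279849]
T [-0.3827 -0.3152  0.0083] tw -55.7 or 124.3 yang 39.3 q6 1.22 t 20.8
[ 0.53296845 -0.2192144 ]
T [-0.3371 -0.381   0.0081] tw -55.7 or 124.3 yang 39.3 q6 1.22 t 20.8
```

```bash
python3 -m handwheel '[{"jaw":0.0,"translation":[-0.015,-0.013,0],"twist":-4},{"jaw":0.0,"translation":[-0.048,-0.04,0],"twist":-10},{"jaw":0.0,"translation":[-0.085,-0.07,0],"twist":-16},{"jaw":0.0,"translation":[-0.122,-0.1,0],"twist":-22},{"jaw":0.0,"translation":[-0.158,-0.13,0],"twist":-28},{"jaw":0.0,"translation":[-0.195,-0.16,0],"twist":-33},{"jaw":0.0,"translation":[-0.232,-0.19,0],"twist":-38},{"jaw":0.0,"translation":[-0.268,-0.22,0],"twist":-43},{"jaw":0.0,"translation":[-0.305,-0.25,0],"twist":-48},{"jaw":0.0,"translation":[-0.34,-0.28,0],"twist":-52},{"jaw":0.0,"translation":[-0.367,-0.302,0],"twist":-55},{"jaw":0.0,"translation":[-0.383,-0.315,0],"twist":-55.7}]'; python3 -m handwheel '[{"jaw":0.0,"translation":[0,0,0],"twist":0},{"jaw":0.0,"translation":[0,0,0],"twist":0}]'>/dev/null; python3 - <<'E'
from h import *
im,d,C,o=shot("wrist"); cv2.imwrite("pics/w5.png",im); 
plan([.6127,-.2128,.07],95)
E
```

```text
time: 22.0
ee_pos: [0.6108, -0.216, 0.2051]
tool_rot: [-0.043, 0.999, 0.001, -0.002]
wrist_force: [0.2, -0.8, -1.6]
grip_width: 0.036
gripper_force: 60.1
T [-0.0012 -0.001   0.1362] tw 0.0 or -180.0 yang 95.0 q6 -0.52 t 22.2
```

View pics/w5.png

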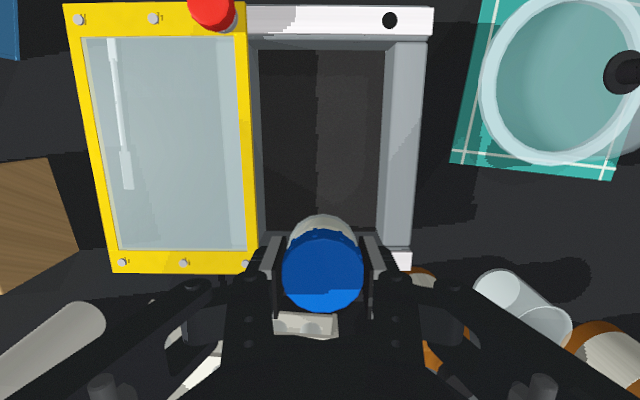

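The jar is held between the pads at (322,270) and sits over the well. The guard and the plunger hole at (389,20) look as expected. Lowering.

```bash
python3 -m handwheel '[{"jaw":0.0,"translation":[-0.001,-0.001,0.03],"twist":0},{"jaw":0.0,"translation":[-0.001,-0.001,0.065],"twist":0},{"jaw":0.0,"translation":[-0.001,-0.001,0.095],"twist":0},{"jaw":0.0,"translation":[-0.001,-0.001,0.115],"twist":0},{"jaw":0.0,"translation":[-0.001,-0.001,0.127],"twist":0},{"jaw":0.0,"translation":[-0.001,-0.001,0.133],"twist":0},{"jaw":0.0,"translation":[-0.001,-0.001,0.137],"twist":0},{"jaw":0.0,"translation":[-0.001,-0.001,0.137],"twist":0},{"jaw":0.0,"translation":[-0.001,-0.001,0.137],"twist":0}]'
```

```text
time: 23.15
ee_pos: [0.6143, -0.2145, 0.0717]
tool_rot: [-0.044, 0.999, -0.0, 0.001]
wrist_force: [-0.4, -0.1, -1.6]
grip_width: 0.0361
gripper_force: 60.2
```

```bash
python3 -m handwheel '[{"jaw":0.0,"translation":[0,0,0.001],"twist":0},{"jaw":0.0,"translation":[0,0,0.002],"twist":0},{"jaw":0.0,"translation":[0,0,0.003],"twist":0},{"jaw":0.0,"translation":[0,0,0.003],"twist":0}]'; python3 -m handwheel '[{"jaw":0.05,"translation":[0,0,0],"twist":0},{"jaw":0.05,"translation":[0,0,0],"twist":0},{"jaw":0.05,"translation":[0,0,0],"twist":0},{"jaw":0.052,"translation":[0,0,-0.03],"twist":0},{"jaw":0.052,"translation":[0,0,-0.07],"twist":0},{"jaw":0.052,"translation":[0,0,-0.11],"twist":0},{"jaw":0.052,"translation":[0,0,-0.15],"twist":0},{"jaw":0.052,"translation":[0,0,-0.16],"twist":0}]'; python3 -c "
from h import *
plan([.5715,.361,.23],19.3)"
```

```text
time: 23.55
ee_pos: [0.6141, -0.2145, 0.0693]
tool_rot: [-0.044, 0.999, -0.001, 0.001]
wrist_force: [-1.6, 0.7, 7.7]
grip_width: 0.036
gripper_force: 61.1
time: 24.35
ee_pos: [0.6157, -0.2152, 0.2331]
tool_rot: [-0.044, 0.999, -0.002, 0.004]
wrist_force: [0.6, -0.0, 0.2]
grip_width: 0.0522
gripper_force: 0.0
T [-0.0065  0.5779  0.0007] tw 75.7 or -104.3 yang 95.0 q6 -0.52 t 24.4
```

```bash
python3 -m handwheel '[{"jaw":0.06,"translation":[0,0.04,0],"twist":5},{"jaw":0.06,"translation":[-0.0065,0.578,0],"twist":75.7},{"jaw":0.06,"translation":[-0.0065,0.578,0],"twist":75.7},{"jaw":0.06,"translation":[-0.0065,0.578,0],"twist":75.7},{"jaw":0.06,"translation":[-0.0065,0.578,0],"twist":75.7},{"jaw":0.06,"translation":[-0.0065,0.578,0],"twist":75.7},{"jaw":0.06,"translation":[-0.0065,0.578,0],"twist":75.7},{"jaw":0.06,"translation":[-0.0065,0.578,0],"twist":75.7},{"jaw":0.06,"translation":[-0.0065,0.578,0],"twist":75.7},{"jaw":0.06,"translation":[-0.0065,0.578,0],"twist":75.7},{"jaw":0.06,"translation":[-0.0065,0.578,0],"twist":75.7},{"jaw":0.06,"translation":[-0.0065,0.578,0],"twist":75.7}]'; python3 -m handwheel '[{"jaw":0.06,"translation":[0,0,0],"twist":0},{"jaw":0.06,"translation":[0,0,0],"twist":0}]' >/dev/null; sed -i 's/^q=near.*$//' jars.py; python3 jars.py; python3 -c "
from h import *
plan([.5715,.361,.046],19.3)"
```

```text
time: 25.55
ee_pos: [0.5691, 0.3572, 0.2265]
tool_rot: [0.578, 0.816, -0.001, -0.0]
wrist_force: [1.0, -0.1, -0.0]
grip_width: 0.0602
gripper_force: 0.0
blue [327.9 179.5] 1102 [[0.57119692 0.36282516 0.071     ]] [0.57001711 0.36337713 0.07288071]
T [0.0051 0.0041 0.1804] tw 0.1 or -179.9 yang 19.4 q6 1.7 t 25.8
```

```bash
python3 -m handwheel '[{"jaw":0.055,"translation":[0.006,0.004,0.04],"twist":0},{"jaw":0.055,"translation":[0.006,0.004,0.09],"twist":0},{"jaw":0.055,"translation":[0.006,0.004,0.13],"twist":0},{"jaw":0.055,"translation":[0.006,0.004,0.16],"twist":0},{"jaw":0.055,"translation":[0.006,0.004,0.18],"twist":0},{"jaw":0.055,"translation":[0.006,0.004,0.18],"twist":0},{"jaw":0.0,"translation":[0.006,0.004,0.18],"twist":0},{"jaw":0.0,"translation":[0.006,0.004,0.18],"twist":0},{"jaw":0.0,"translation":[0.006,0.004,0.18],"twist":0},{"jaw":0.0,"translation":[0.006,0.004,0.18],"twist":0}]' 60;python3 -m handwheel '[{"jaw":0.0,"translation":[0,0,-0.01],"twist":0},{"jaw":0.0,"translation":[0,0,-0.03],"twist":0},{"jaw":0.0,"translation":[0,0,-0.06],"twist":0},{"jaw":0.0,"translation":[0,0,-0.1],"twist":0},{"jaw":0.0,"translation":[0,0,-0.13],"twist":0},{"jaw":0.0,"translation":[0,0,-0.16],"twist":0},{"jaw":0.0,"translation":[0,0,-0.16],"twist":0},{"jaw":0.0,"translation":[0,0,-0.16],"twist":0}]'; python3 - <<'E'
from h import *
plan([.533,-.219,.2],95)
E
```

```text
time: 26.8
ee_pos: [0.5726, 0.3627, 0.0489]
tool_rot: [0.578, 0.816, 0.001, 0.001]
wrist_force: [0.7, -0.2, 3.2]
grip_width: 0.0363
gripper_force: 60.3
time: 27.6
ee_pos: [0.5723, 0.3628, 0.209]
tool_rot: [0.578, 0.816, 0.001, 0.001]
wrist_force: [0.1, -0.0, -1.2]
grip_width: 0.0361
gripper_force: 60.2
T [-0.5359 -0.2298  0.0082] tw -75.7 or 104.3 yang 19.3 q6 1.7 t 27.6
```

```bash
python3 -m handwheel '[{"jaw":0.0,"translation":[-0.018,-0.008,0],"twist":-4},{"jaw":0.0,"translation":[-0.055,-0.024,0],"twist":-11},{"jaw":0.0,"translation":[-0.099,-0.042,0],"twist":-18},{"jaw":0.0,"translation":[-0.143,-0.061,0],"twist":-25},{"jaw":0.0,"translation":[-0.187,-0.08,0],"twist":-32},{"jaw":0.0,"translation":[-0.231,-0.099,0],"twist":-38},{"jaw":0.0,"translation":[-0.275,-0.118,0],"twist":-44},{"jaw":0.0,"translation":[-0.319,-0.137,0],"twist":-50},{"jaw":0.0,"translation":[-0.363,-0.156,0],"twist":-56},{"jaw":0.0,"translation":[-0.407,-0.175,0],"twist":-62},{"jaw":0.0,"translation":[-0.451,-0.193,0],"twist":-68},{"jaw":0.0,"translation":[-0.49,-0.21,0],"twist":-73}]'; python3 - <<'E'
from h import *
plan([.533,-.219,.2],95)
E
```

```text
time: 28.8
ee_pos: [0.5342, -0.1713, 0.2059]
tool_rot: [-0.022, 1.0, 0.0, -0.001]
wrist_force: [0.9, -0.7, 0.5]
grip_width: 0.0358
gripper_force: 60.1
T [ 0.0032 -0.0476  0.0059] tw -2.5 or 177.5 yang 92.5 q6 -0.47 t 28.8
```

```bash
python3 -m handwheel '[{"jaw":0.0,"translation":[0.002,-0.03,0],"twist":-2.5},{"jaw":0.0,"translation":[0.003,-0.047,0],"twist":-2.5},{"jaw":0.0,"translation":[0.003,-0.047,0],"twist":-2.5},{"jaw":0.0,"translation":[0.003,-0.047,0],"twist":-2.5}]'; python3 - <<'E'
from h import *
plan([.533,-.219,.07],95)
im,d,C,o=shot("wrist"); cv2.imwrite("pics/w6.png",im)
E
```

```text
time: 29.2
ee_pos: [0.5342, -0.2156, 0.2067]
tool_rot: [-0.042, 0.999, 0.001, -0.001]
wrist_force: [-0.3, 0.3, -1.1]
grip_width: 0.0359
gripper_force: 60.1
T [ 0.0013 -0.0036  0.1367] tw -0.2 or 179.8 yang 94.8 q6 -0.58 t 29.2
```

View pics/w6.png

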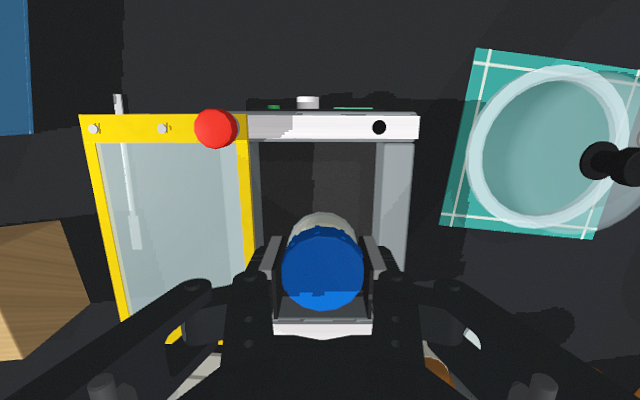

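Jar B is held upright at (322,270) with clear well around it; jar A is hidden behind the gripper. Lowering.

```bash
python3 -m handwheel '[{"jaw":0.0,"translation":[0,-0.002,0.03],"twist":0},{"jaw":0.0,"translation":[0,-0.003,0.065],"twist":0},{"jaw":0.0,"translation":[0,-0.003,0.095],"twist":0},{"jaw":0.0,"translation":[0,-0.003,0.115],"twist":0},{"jaw":0.0,"translation":[0,-0.003,0.127],"twist":0},{"jaw":0.0,"translation":[0,-0.003,0.134],"twist":0},{"jaw":0.0,"translation":[0,-0.003,0.138],"twist":0},{"jaw":0.0,"translation":[0,-0.003,0.14],"twist":0},{"jaw":0.0,"translation":[0,-0.003,0.141],"twist":0},{"jaw":0.0,"translation":[0,-0.003,0.141],"twist":0}]'
```

```text
time: 30.25
ee_pos: [0.5354, -0.2193, 0.0688]
tool_rot: [-0.042, 0.999, -0.0, 0.001]
wrist_force: [-3.1, 3.4, 7.6]
grip_width: 0.0364
gripper_force: 61.1
```

```bash
python3 -m handwheel '[{"jaw":0.05,"translation":[0,0,0],"twist":0},{"jaw":0.05,"translation":[0,0,0],"twist":0},{"jaw":0.05,"translation":[0,0,0],"twist":0},{"jaw":0.052,"translation":[0,0,-0.03],"twist":0},{"jaw":0.052,"translation":[0,0,-0.07],"twist":0},{"jaw":0.052,"translation":[0,0,-0.11],"twist":0},{"jaw":0.052,"translation":[0.02,-0.03,-0.13],"twist":0},{"jaw":0.06,"translation":[0.04,-0.055,-0.13],"twist":0},{"jaw":0.06,"translation":[0.06,-0.072,-0.13],"twist":0},{"jaw":0.06,"translation":[0.06,-0.072,-0.13],"twist":0},{"jaw":0.06,"translation":[0.06,-0.072,-0.13],"twist":0},{"jaw":0.06,"translation":[0.06,-0.072,-0.13],"twist":0}]'; python3 - <<'E'
from h import *
im,d,C,o=shot("wrist"); P=pts(C,d)
hsv=cv2.cvtColor(im,cv2.COLOR_BGR2HSV)
red=cv2.inRange(hsv,(0,150,90),(6,255,255))|cv2.inRange(hsv,(174,150,90),(180,255,255))
for c,st in comps(red,100)[0]: print("red",c,ray(C,[c],.137))
plan([.4805,-.2955,.112],95,o)
ims=[im]; im,d,C,_=shot("top"); P=pts(C,d)
bl=cv2.inRange(cv2.cvtColor(im,cv2.COLOR_BGR2HSV),(100,120,60),(125,255,255))
for c,st in comps(bl,40)[0]:
    q=P[int(c[1]),int(c[0])]
    if .45<q[0]<.7 and -.32<q[1]<.5: print("blue",c,st[4],ray(C,[c],.092),q)
im,d,C,_=shot("side")
cv2.imwrite("pics/s6.png",np.hstack([ims[0][::1,::1][60:360,150:550],cv2.resize(im[200:320,260:420],(400,300))]))
E
```

```text
time: 31.45
ee_pos: [0.4815, -0.2959, 0.1964]
tool_rot: [-0.042, 0.999, 0.0, 0.0]
wrist_force: [0.7, -0.0, -0.4]
grip_width: 0.06
gripper_force: 0.0
red [322.2 212. ] [[ 0.4783639  -0.29528198  0.137     ]]
T [0.001  0.0004 0.0844] tw -0.1 or 179.9 yang 94.9 q6 -0.75 t 31.4
blue [371.7 167.5] 142 [[ 0.61461632 -0.21509914  0.092     ]] [ 0.61599896 -0.21285682  0.09334661]
blue [373.9 194. ] 142 [[ 0.53413375 -0.21995061  0.092     ]] [ 0.53394088 -0.21680957  0.0955903 ]
```

View pics/s6.png

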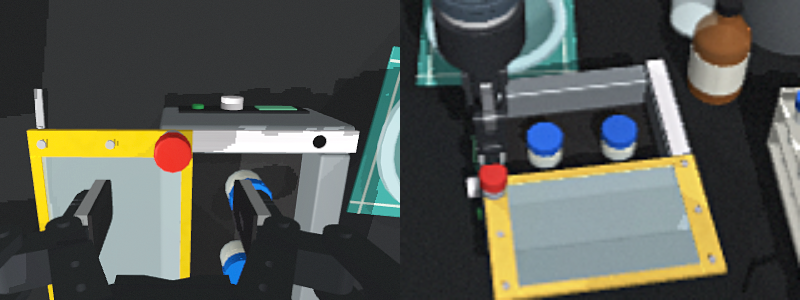

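Side view: both blue jars stand upright in the well at (545,145) and (619,138), with only two present. Next, grip the plunger, lift it and slide the guard shut.

```bash
python3 -m handwheel '[{"jaw":0.055,"translation":[0.001,0,0.04],"twist":0},{"jaw":0.05,"translation":[0.001,0,0.07],"twist":0},{"jaw":0.05,"translation":[0.001,0,0.085],"twist":0},{"jaw":0.05,"translation":[0.001,0,0.085],"twist":0},{"jaw":0.0,"translation":[0.001,0,0.085],"twist":0},{"jaw":0.0,"translation":[0.001,0,0.085],"twist":0},{"jaw":0.0,"translation":[0.001,0,0.085],"twist":0},{"jaw":0.0,"translation":[0.001,0,0.085],"twist":0}]' 80;python3 -m handwheel '[{"jaw":0.0,"translation":[0,0,-0.003],"twist":0},{"jaw":0.0,"translation":[0,0,-0.006],"twist":0},{"jaw":0.0,"translation":[0,0,-0.009],"twist":0},{"jaw":0.0,"translation":[0,0,-0.012],"twist":0},{"jaw":0.0,"translation":[0,0,-0.013],"twist":0},{"jaw":0.0,"translation":[0,0,-0.013],"twist":0}]'
```

```text
time: 32.4
ee_pos: [0.4809, -0.296, 0.1131]
tool_rot: [-0.043, 0.999, 0.0, 0.001]
wrist_force: [-0.1, 5.0, 7.0]
grip_width: 0.0256
gripper_force: 78.6
time: 33.0
ee_pos: [0.4807, -0.2959, 0.1232]
tool_rot: [-0.042, 0.999, 0.001, 0.0]
wrist_force: [6.4, 2.0, -12.6]
grip_width: 0.0252
gripper_force: 79.2
```

```bash
python3 -m handwheel '[{"jaw":0.0,"translation":[0,0.003,0],"twist":0},{"jaw":0.0,"translation":[0,0.012,0],"twist":0},{"jaw":0.0,"translation":[0,0.025,0],"twist":0},{"jaw":0.0,"translation":[0,0.04,0],"twist":0},{"jaw":0.0,"translation":[0,0.055,0],"twist":0},{"jaw":0.0,"translation":[0,0.07,0],"twist":0},{"jaw":0.0,"translation":[0,0.085,0],"twist":0},{"jaw":0.0,"translation":[0,0.097,0],"twist":0},{"jaw":0.0,"translation":[0,0.107,0],"twist":0},{"jaw":0.0,"translation":[0,0.112,0],"twist":0},{"jaw":0.0,"translation":[0,0.114,0],"twist":0},{"jaw":0.0,"translation":[0,0.114,0],"twist":0}]'
```

```text
time: 34.2
ee_pos: [0.4717, -0.1834, 0.1239]
tool_rot: [-0.042, 0.999, -0.001, 0.001]
wrist_force: [6.4, 0.4, -13.6]
grip_width: 0.0257
gripper_force: 79.5
```

```bash
python3 -m handwheel '[{"jaw":0.0,"translation":[0,0,0.003],"twist":0},{"jaw":0.0,"translation":[0,0.002,0.003],"twist":0},{"jaw":0.0,"translation":[0,0.004,0.003],"twist":0},{"jaw":0.0,"translation":[0,0.006,0.003],"twist":0},{"jaw":0.0,"translation":[0,0.007,0.003],"twist":0},{"jaw":0.0,"translation":[0,0.008,0.003],"twist":0},{"jaw":0.0,"translation":[0,0.008,0.012],"twist":0},{"jaw":0.0,"translation":[0,0.008,0.012],"twist":0}]'
```

```text
time: 35.0
ee_pos: [0.4712, -0.1765, 0.1131]
tool_rot: [-0.042, 0.999, -0.002, 0.001]
wrist_force: [2.8, -2.0, -3.0]
grip_width: 0.0258
gripper_force: 80.7
```

```bash
python3 -m handwheel '[{"jaw":0.05,"translation":[0,0,0],"twist":0},{"jaw":0.05,"translation":[0,0,0],"twist":0},{"jaw":0.06,"translation":[0,0,0],"twist":0},{"jaw":0.06,"translation":[0,0,-0.04],"twist":0},{"jaw":0.06,"translation":[0,0,-0.08],"twist":0},{"jaw":0.06,"translation":[0,0,-0.12],"twist":0},{"jaw":0.06,"translation":[0,0,-0.12],"twist":0},{"jaw":0.06,"translation":[0,0,-0.12],"twist":0}]';  python3 - <<'E'
from h import *
im,d,C,o=shot("wrist"); P=pts(C,d)
hsv=cv2.cvtColor(im,cv2.COLOR_BGR2HSV); red=cv2.inRange(hsv,(0,150,90),(6,255,255))|cv2.inRange(hsv,(174,150,90),(180,255,255))
for c,st in comps(red,100)[0]: print("red",c,ray(C,[c],.137),P[int(c[1]),int(c[0])])
plan([.4862,.0338,.23],-150,o)
E
```

```text
time: 35.8
ee_pos: [0.4705, -0.1754, 0.2336]
tool_rot: [-0.042, 0.999, -0.001, 0.001]
wrist_force: [-0.9, -0.3, -0.7]
grip_width: 0.0604
gripper_force: 0.0
red [320.8 199.3] [[ 0.46890979 -0.17594759  0.137     ]] [ 0.46861872 -0.17662747  0.1373217 ]
red [586.2 198. ] [[0.44913738 0.04468378 0.137     ]] [0.45563116 0.0745329  0.10498106]
red [633.6 316.8] [[0.55992169 0.13084922 0.137     ]] [0.61640866 0.24210301 0.0502684 ]
T [-0.0332  0.2071  0.0033] tw 64.8 or -115.2 yang 94.8 q6 -0.57 t 35.8
```

```bash
python3 -m handwheel '[{"jaw":0.06,"translation":[-0.005,0.035,0],"twist":-8},{"jaw":0.06,"translation":[-0.033,0.207,0],"twist":-115.2},{"jaw":0.06,"translation":[-0.033,0.207,0],"twist":-115.2},{"jaw":0.06,"translation":[-0.033,0.207,0],"twist":-115.2},{"jaw":0.06,"translation":[-0.033,0.207,0],"twist":-115.2},{"jaw":0.06,"translation":[-0.033,0.207,0],"twist":-115.2},{"jaw":0.06,"translation":[-0.033,0.207,0],"twist":-115.2},{"jaw":0.06,"translation":[-0.033,0.207,0],"twist":-115.2},{"jaw":0.06,"translation":[-0.033,0.207,0],"twist":-115.2},{"jaw":0.06,"translation":[-0.033,0.207,0],"twist":-115.2},{"jaw":0.06,"translation":[-0.033,0.207,0],"twist":-115.2},{"jaw":0.06,"translation":[-0.033,0.207,0],"twist":-115.2}]' >/dev/null; python3 -m handwheel '[{"jaw":0.06,"translation":[0,0,0],"twist":-14.9},{"jaw":0.06,"translation":[0,0,0],"twist":-14.9},{"jaw":0.06,"translation":[0,0,0],"twist":-14.9},{"jaw":0.06,"translation":[0,0,0],"twist":-14.9}]'; python3 -c "
from h import *
plan([.4862,.0338,.084],-150)"
```

```text
time: 37.45
ee_pos: [0.4844, 0.0341, 0.2313]
tool_rot: [0.875, -0.484, -0.001, 0.001]
wrist_force: [0.9, 0.3, -0.3]
grip_width: 0.0599
gripper_force: 0.0
T [ 0.0015 -0.0017  0.1472] tw 2.1 or -177.9 yang -147.9 q6 -2.19 t 37.5
```

```bash
python3 -m handwheel '[{"jaw":0.055,"translation":[0.001,-0.001,0.05],"twist":2},{"jaw":0.05,"translation":[0.001,-0.001,0.09],"twist":2},{"jaw":0.05,"translation":[0.001,-0.001,0.125],"twist":2},{"jaw":0.05,"translation":[0.001,-0.001,0.147],"twist":2},{"jaw":0.05,"translation":[0.001,-0.001,0.147],"twist":2},{"jaw":0.0,"translation":[0.001,-0.001,0.147],"twist":2},{"jaw":0.0,"translation":[0.001,-0.001,0.147],"twist":2},{"jaw":0.0,"translation":[0.001,-0.001,0.147],"twist":2},{"jaw":0.0,"translation":[0.001,-0.001,0.147],"twist":2}]' 110; python3 -m handwheel '[{"jaw":0.0,"translation":[0,0,-0.002],"twist":0},{"jaw":0.0,"translation":[0,0,-0.007],"twist":0},{"jaw":0.0,"translation":[0,0,-0.02],"twist":0},{"jaw":0.0,"translation":[0,0,-0.04],"twist":0},{"jaw":0.0,"translation":[0,0,-0.06],"twist":0},{"jaw":0.0,"translation":[0,0,-0.08],"twist":0},{"jaw":0.0,"translation":[0,0,-0.1],"twist":0},{"jaw":0.0,"translation":[0,0,-0.115],"twist":0},{"jaw":0.0,"translation":[0,0,-0.115],"twist":0},{"jaw":0.0,"translation":[0,0,-0.115],"twist":0}]'; python3 -c "
from h import *
plan([.5842,.3133,.2],-150)"
```

```text
time: 38.35
ee_pos: [0.4873, 0.0337, 0.0866]
tool_rot: [0.867, -0.498, 0.001, -0.0]
wrist_force: [-0.9, 0.2, 1.5]
grip_width: 0.0291
gripper_force: 109.1
time: 39.35
ee_pos: [0.4867, 0.0338, 0.2003]
tool_rot: [0.867, -0.498, 0.0, -0.0]
wrist_force: [-0.2, 0.4, -5.0]
grip_width: 0.0293
gripper_force: 109.4
T [-0.1922 -0.2251  0.0003] tw 0.3 or -179.7 yang -149.7 q6 -2.16 t 39.4
```

```bash
python3 -m handwheel '[{"jaw":0.0,"translation":[-0.008,-0.01,0],"twist":0},{"jaw":0.0,"translation":[-0.025,-0.03,0],"twist":0},{"jaw":0.0,"translation":[-0.045,-0.053,0],"twist":0},{"jaw":0.0,"translation":[-0.065,-0.077,0],"twist":0},{"jaw":0.0,"translation":[-0.085,-0.1,0],"twist":0},{"jaw":0.0,"translation":[-0.107,-0.126,0],"twist":0},{"jaw":0.0,"translation":[-0.128,-0.15,0],"twist":0},{"jaw":0.0,"translation":[-0.15,-0.176,0],"twist":0},{"jaw":0.0,"translation":[-0.17,-0.2,0],"twist":0},{"jaw":0.0,"translation":[-0.185,-0.217,0],"twist":0},{"jaw":0.0,"translation":[-0.192,-0.225,0],"twist":0},{"jaw":0.0,"translation":[-0.192,-0.225,0],"twist":0}]' >/dev/null; python3 -m handwheel '[{"jaw":0.0,"translation":[0,0,0],"twist":0},{"jaw":0.0,"translation":[0,0,0],"twist":0}]'; python3 - <<'E'
from h import *
plan([.5847,.3133,.133],-150)
im,d,C,o=shot("side"); cv2.imwrite("pics/s8.png",cv2.resize(im[80:200,240:400],(640,480)))
E
```

```text
time: 40.75
ee_pos: [0.5838, 0.3118, 0.2003]
tool_rot: [0.867, -0.498, -0.0, 0.001]
wrist_force: [-0.6, 0.1, -4.8]
grip_width: 0.029
gripper_force: 109.7
T [-0.0009 -0.0016  0.0673] tw 0.2 or -179.8 yang -149.8 q6 -1.7 t 40.8
```

View pics/s8.png

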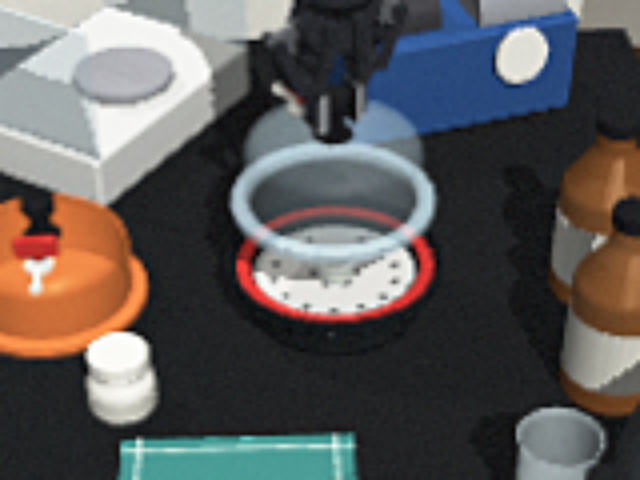

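The lid hangs level over the base (ring at 333,200; gasket at 335,265), and the white jar stands beneath it. Lowering gently.

```bash
python3 -m handwheel '[{"jaw":0.0,"translation":[-0.001,-0.0015,0.012],"twist":0},{"jaw":0.0,"translation":[-0.001,-0.0015,0.025],"twist":0},{"jaw":0.0,"translation":[-0.001,-0.0015,0.037],"twist":0},{"jaw":0.0,"translation":[-0.001,-0.0015,0.047],"twist":0},{"jaw":0.0,"translation":[-0.001,-0.0015,0.054],"twist":0},{"jaw":0.0,"translation":[-0.001,-0.0015,0.059],"twist":0},{"jaw":0.0,"translation":[-0.001,-0.0015,0.063],"twist":0},{"jaw":0.0,"translation":[-0.001,-0.0015,0.066],"twist":0},{"jaw":0.0,"translation":[-0.001,-0.0015,0.068],"twist":0},{"jaw":0.0,"translation":[-0.001,-0.0015,0.069],"twist":0},{"jaw":0.0,"translation":[-0.001,-0.0015,0.069],"twist":0}]'
```

```text
time: 41.9
ee_pos: [0.5853, 0.3147, 0.1336]
tool_rot: [0.867, -0.498, 0.001, -0.001]
wrist_force: [-4.1, -2.6, 5.4]
grip_width: 0.0292
gripper_force: 110.8
```

```bash
python3 -m handwheel '[{"jaw":0.05,"translation":[0,0,0],"twist":0},{"jaw":0.05,"translation":[0,0,0],"twist":0},{"jaw":0.05,"translation":[0,0,0],"twist":0},{"jaw":0.05,"translation":[0,0,-0.03],"twist":0},{"jaw":0.05,"translation":[0,0,-0.07],"twist":0},{"jaw":0.04,"translation":[0,0,-0.11],"twist":0},{"jaw":0.03,"translation":[-0.053,-0.001,-0.145],"twist":0},{"jaw":0.03,"translation":[-0.053,-0.001,-0.145],"twist":0},{"jaw":0.03,"translation":[-0.053,-0.001,-0.145],"twist":0},{"jaw":0.03,"translation":[-0.053,-0.001,-0.145],"twist":0},{"jaw":0.03,"translation":[-0.053,-0.001,-0.145],"twist":0}]' 30; python3 - <<'E'
from h import *
im,d,C,o=shot("wrist"); cv2.imwrite("pics/w9.png",im); P=pts(C,d)
hsv=cv2.cvtColor(im,cv2.COLOR_BGR2HSV); red=cv2.inRange(hsv,(0,150,90),(6,255,255))|cv2.inRange(hsv,(174,150,90),(180,255,255))
n,l,st,c=cv2.connectedComponentsWithStats(red)
for i in range(1,n):
    if st[i][4]>150:
        q=ray(C,np.argwhere(l==i)[:,::-1],.154)[:,:2]; print(c[i],cv2.minAreaRect(q.astype(np.float32)))
plan([.558,.358,.131],30,o)
im,d,C,_=shot("top"); P=pts(C,d); kb=(im.max(2)<75)&(abs(P[...,0]-.583)<.05)&(abs(P[...,1]-.313)<.05)&(P[...,2]>.15)&(P[...,2]<.175); print("knob top",P[kb].mean(0),kb.sum())
E
```

```text
time: 43.0
ee_pos: [0.559, 0.3597, 0.2745]
tool_rot: [0.867, -0.498, -0.001, 0.002]
wrist_force: [0.2, -0.2, 0.4]
grip_width: 0.0298
gripper_force: 0.0
[322.07823961 192.56968215] ((0.5567449927330017, 0.3601044714450836), (0.008238891139626503, 0.04078126698732376), 30.104238510131836)
[533.03082192 238.22945205] ((0.3609691560268402, 0.2983611822128296), (0.044013239443302155, 0.007043401710689068), 0.7892630696296692)
T [0.0009 0.0013 0.1435] tw 0.2 or -179.8 yang -149.8 q6 -1.62 t 43.0
knob top [0.58186493 0.31446053 0.1645088 ] 83
```

View pics/w9.png

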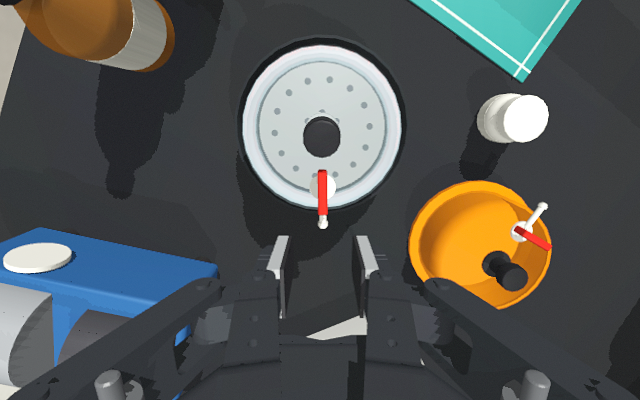

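The lid is seated concentric (ring at 323,127; knob at 322,137), with the open bar at (322,192). Next I grip the bar and turn it 90° clockwise to shut the tap.

```bash
python3 -m handwheel '[{"jaw":0.028,"translation":[0,0.001,0.04],"twist":0},{"jaw":0.028,"translation":[0,0.001,0.08],"twist":0},{"jaw":0.028,"translation":[0,0.001,0.115],"twist":0},{"jaw":0.028,"translation":[0,0.001,0.135],"twist":0},{"jaw":0.028,"translation":[0,0.001,0.143],"twist":0},{"jaw":0.028,"translation":[0,0.001,0.143],"twist":0},{"jaw":0.0,"translation":[0,0.001,0.143],"twist":0},{"jaw":0.0,"translation":[0,0.001,0.143],"twist":0},{"jaw":0.0,"translation":[0,0.001,0.143],"twist":0},{"jaw":0.0,"translation":[0,0.001,0.143],"twist":0}]' 30; python3 -m handwheel '[{"jaw":0.0,"translation":[0,0,0],"twist":8},{"jaw":0.0,"translation":[0,0,0],"twist":16},{"jaw":0.0,"translation":[0,0,0],"twist":24},{"jaw":0.0,"translation":[0,0,0],"twist":32},{"jaw":0.0,"translation":[0,0,0],"twist":40},{"jaw":0.0,"translation":[0,0,0],"twist":48},{"jaw":0.0,"translation":[0,0,0],"twist":56},{"jaw":0.0,"translation":[0,0,0],"twist":64},{"jaw":0.0,"translation":[0,0,0],"twist":72},{"jaw":0.0,"translation":[0,0,0],"twist":80},{"jaw":0.0,"translation":[0,0,0],"twist":88},{"jaw":0.0,"translation":[0,0,0],"twist":91}]'; python3 -m handwheel '[{"jaw":0.0,"translation":[0,0,0],"twist":0.5},{"jaw":0.0,"translation":[0,0,0],"twist":0.5},{"jaw":0.026,"translation":[0,0,0],"twist":0.5},{"jaw":0.026,"translation":[0,0,0],"twist":0.5},{"jaw":0.026,"translation":[0,0,0],"twist":0.5},{"jaw":0.026,"translation":[0,0,-0.05],"twist":0},{"jaw":0.04,"translation":[0,0,-0.1],"twist":0},{"jaw":0.05,"translation":[0,0,-0.15],"twist":0},{"jaw":0.05,"translation":[0,0,-0.15],"twist":0},{"jaw":0.05,"translation":[0,0,-0.15],"twist":0}]'; python3 - <<'E'
from h import *
im,d,C,o=shot("wrist")
hsv=cv2.cvtColor(im,cv2.COLOR_BGR2HSV); red=cv2.inRange(hsv,(0,150,90),(6,255,255))|cv2.inRange(hsv,(174,150,90),(180,255,255))
n,l,st,c=cv2.connectedComponentsWithStats(red)
for i in range(1,n):
    if st[i][4]>150:
        q=ray(C,np.argwhere(l==i)[:,::-1],.154)[:,:2]; print(c[i],cv2.minAreaRect(q.astype(np.float32)))
im,d,C,_=shot("top"); P=pts(C,d); kb=(im.max(2)<75)&(abs(P[...,0]-.583)<.05)&(abs(P[...,1]-.313)<.05)&(P[...,2]>.15)&(P[...,2]<.175); print("knob top",P[kb].mean(0),kb.sum())
cv2.imwrite("pics/t10.png",cv2.resize(im[60:300,40:460],(800,457)))
E
```

```text
time: 44.1
ee_pos: [0.5593, 0.3608, 0.1351]
tool_rot: [0.867, -0.498, 0.001, -0.001]
wrist_force: [-0.5, -1.1, 3.8]
grip_width: 0.008
gripper_force: 35.8
time: 45.3
ee_pos: [0.5579, 0.3612, 0.1351]
tool_rot: [-0.252, 0.968, 0.001, 0.0]
wrist_force: [-4.0, -1.2, 5.7]
grip_width: 0.0081
gripper_force: 37.0
time: 46.3
ee_pos: [0.5595, 0.3609, 0.2852]
tool_rot: [-0.253, 0.968, 0.0, 0.002]
wrist_force: [-0.3, 0.6, -0.6]
grip_width: 0.0501
gripper_force: 0.0
[323.0530504  186.42175066] ((0.5559477806091309, 0.36135637760162354), (0.04107110574841499, 0.007502770517021418), 29.49481773376465)
knob top [0.58202782 0.31482331 0.16442239] 81
```

View pics/t10.png

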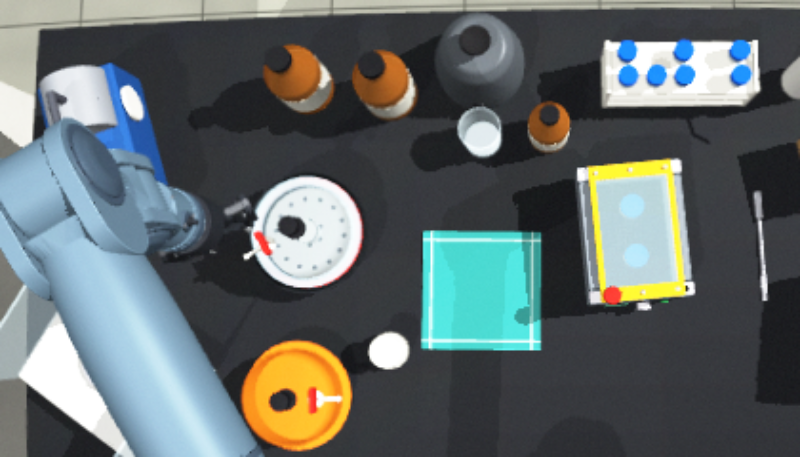

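The tap bar is shut (29.5°, as at the start), the guard is closed over both jars, and the plunger is home. A thin red crescent shows at the lid's right edge (360,230), so I'll check that the rim is level before handing in.

```bash
python3 - <<'E'
from h import *
f=np.load("top0.npz"); C=cam("top"); im,d=get_image("top")
for nm,(a,b) in {"before":(f["im"],f["d"]),"now":(im,d)}.items():
    P=pts(C,b); X=P[...,:2]-[.583,.314]; r=np.hypot(X[...,0],X[...,1]); an=np.degrees(np.arctan2(X[...,1],X[...,0]))
    m=(r>.083)&(r<.09)&(P[...,2]<.08); print(nm,[P[...,2][m&(abs((an-t+180)%360-180)<22)].mean().round(4) for t in range(0,360,45)])
    h,s,v=cv2.split(cv2.cvtColor(a,cv2.COLOR_BGR2HSV)); w=(v>150)&(s<60)&(r<.12)&(P[...,2]>.045)&(P[...,2]<.075); print(cv2.minEnclosingCircle(ray(C,np.argwhere(w)[:,::-1],.058)[:,:2].astype(np.float32)))
E
```

```text
before [np.float64(0.0614), np.float64(nan), np.float64(nan), np.float64(0.0602), np.float64(0.0602), np.float64(0.0504), np.float64(0.0468), np.float64(0.0593)]
((0.5832773447036743, 0.3145790100097656), 0.09293504804372787)
now [np.float64(0.0608), np.float64(nan), np.float64(nan), np.float64(0.0613), np.float64(0.0603), np.float64(0.0505), np.float64(0.0443), np.float64(0.0597)]
((0.5834926962852478, 0.3174506723880768), 0.09287470579147339)<stdin>:5: RuntimeWarning: Mean of empty slice.
  ret = ret.dtype.type(ret / rcount)
```

```bash
python3 -c "
from station import *
print(close_job())"
```

```text
the job is handed in; nothing more can be done
None
```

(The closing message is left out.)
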